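# Line up valve blocks in the fence corner and latch the bar

### The job

Load the blue fixture for the marking machine: swing its red retaining bar wide open, then line up all the aluminium valve blocks from the mat side by side on the fixture's base, the first pushed square into the fence corner and each further one tight against the one before, every block with one end flush against the long fence. When all are in, swing the bar shut until it rests home in its yellow catch, and leave the carton, the mug and the wrench alone.

Things in the scene. Friction and masses are not known exactly. Their poses are not given: they have to be found in the camera images.
- fixture: Blue loading fixture fixed to the bench: base plate 260 x 145 mm, 10 mm thick; origin under its centre, x along the long fence towards the end stop, y away from the long fence, z up. Long steel fence: inner face at y = -50 mm, x -122 to 128, top 36 mm above the bench. Steel end stop: inner face at x = 100 mm, y -50 to 36, same height. Yellow catch post: x -117 to -103, y 31 to 43, top at 44 mm.
- fixture_corner (a point): Inner fence corner where long fence and end stop meet, on top of the base plate (10 mm above the bench); axes as the fixture's. The row of blocks starts here and runs along -x, each block lying along y: ends on the long fence (y = 0 here), the first block's side on the end stop (x = 0 here). Four blocks fill x 0 to -160 mm.
- bar (a joint): Red retaining bar swinging level on an upright hinge by the end stop; rad, 0 = shut (parallel to the long fence, in the catch), grows as it opens away from the fence, limit 1.6; starts at 0 to 0.4, stays where left. 230 mm long, 12 mm thick, 21 to 39 mm above the bench; shut, its inner face is 94 mm from the long fence, so it closes only over 90 mm blocks that are flush.
- bar_hinge (a point): Hinge axis of the bar, 30 mm above the bench; at (112, 50) mm in the fixture's x, y.
- bar_knob (a point): Black upright round knob on the bar, 22 mm diameter, standing from 39 to 85 mm above the bench; this point is on its axis at 80 mm height, 190 mm from the hinge axis.
- mat: Thin blue mat 260 x 290 mm (1 mm, seen only) on the bench where the blocks lie; origin at its centre.
- block1: Aluminium valve block 90 x 40 x 40 mm with brass ports on its four long sides, about 0.4 kg; origin at its centre, x along its 90 mm length. All blocks are alike and any may go first; either end and any long side may face up or to the fence. Two to four blocks are present; an absent one reads None.
- block2: Aluminium valve block 90 x 40 x 40 mm with brass ports on its four long sides, about 0.4 kg; origin at its centre, x along its 90 mm length. All blocks are alike and any may go first; either end and any long side may face up or to the fence. Two to four blocks are present; an absent one reads None.
- block3: Aluminium valve block 90 x 40 x 40 mm with brass ports on its four long sides, about 0.4 kg; origin at its centre, x along its 90 mm length. All blocks are alike and any may go first; either end and any long side may face up or to the fence. Two to four blocks are present; an absent one reads None.
- block4: Aluminium valve block 90 x 40 x 40 mm with brass ports on its four long sides, about 0.4 kg; origin at its centre, x along its 90 mm length. All blocks are alike and any may go first; either end and any long side may face up or to the fence. Two to four blocks are present; an absent one reads None.
- carton: Brown carton 90 x 130 x 70 mm, origin under its centre; leave alone.
- mug: White mug 80 mm diameter, 95 mm high, origin under its centre; leave alone.
- wrench: Steel wrench 150 mm long lying on the bench; leave alone.
There are look-alikes about, which are no part of the job. What is shaped like the block2 but pink is not meant. What is shaped like the block1 but black is not meant.

How it is judged:
By the outcome, as a careful person would: the job done as asked, in the order asked, and still so for the second after the job is handed in, with the robot touching nothing.
Of block1, block2, block3, block4 only 2 to 4 are there at a start; the rules pass over those that are not, and their reading is None.
At some moment in a run one of block1, block2, block3, block4 may be knocked a few centimetres aside while the robot is not near it.
Once in a run the grip may slacken for a moment while it holds something.
It also fails if it takes over 210 s, if anything falls off the work surface, if the arm or the gripper's body presses on something with over 40 N, if the wrist force passes 120 N, or if a joint passes its speed limit or range.

### The arm

A 6-joint arm with a two-finger parallel gripper is mounted at the origin on the work surface. World frame = base frame: x ahead of the robot, y to its left, z up, the work surface at z = 0. Lengths are in mm, angles in rad, forces in N, time in s.
With the tool pointing down it reaches from about 350 to 775 mm from the base axis. Payload 7.3 kg.
Tool frame: the origin (TCP) lies at the very end of the fingers, on their centre line; the grasp point (between the pads) lies 19 mm behind it; z points along the fingers, y is the line along which they close (so a half turn about z gives the same grasp; the last joint's range is limited). The gripper opens to 92 mm and grips with 3 to 60 N. Pads are 19 mm wide; open, the fingers measure 130 mm over their backs; the gripper's body (75 mm by 190 mm) begins 47 mm behind the grasp point.
Start: joints at [-1.39, 0.342, 1.524, -0, 1.275, -0.146], TCP at [168.555, -497.226, 226.741] pointing down, gripper open.
Joint ranges: [-2.53, 2.53], [-0.77, 2.02], [0.04, 2.7], [-1, 4.14], [0.28, 2.66], [-3.11, 3.11]. Speed limits (rad/s): [2.57, 2.57, 3.14, 3.14, 3.14, 3.14].

### API

Orientations are given as [roll, pitch, yaw] about the fixed x, y, z axes, in that order (R = Rz(yaw) Ry(pitch) Rx(roll)).
In Python, from plant import get_obs, optics, ticket, finder gives the robot as it stands.
- The arm moves only by the tool send_rows, never from a script. Its arguments are lists of equal length, an entry for each row: "offset": the shift along the tool's x, y, z scaled (see below), a list of three; "delta_rot": the turn, a rotation vector about the tool's x, y, z scaled (see below), a list of three. In form: {"offset": [[dx, dy, dz], ...], "delta_rot": [[rx, ry, rz], ...]}. A call has 1 to 8 rows; each row is the pose to reach, as a shift and turn from the pose commanded when the call began, along the tool's axes at that moment, turning the shorter way round; what a row does not reach only later rows make up. The controller multiplies each number of a shift by 120 mm and each number of a turn by 360 degrees. A row lasts 1/8 s, in which the tool goes at most 62.5 mm and 10.7 degrees, less where a joint would pass 70% of its speed; a pose out of reach is approached as far as the arm can. A call with a number of a shift or a turn outside -1 to 1 is refused whole. A call with a gripper value outside its range is refused whole. "grip" is the opening, from 0 (shut) to 1 (fully open), set as the call begins (left out, the last holds). The fingers move at their own pace and stop on an object; the grip force is fixed at half the most. Time passes only in rows, so rows that repeat a pose let the fingers close. It gives the time, the measured TCP pose, the force, the opening and the grip force at its end, in the units of the state.
- get_obs(): the state, without advancing time (a new reading comes with each control period).
- optics.capture(name): name is "scene" or "top" or "wrist"; returns the picture (384x512x3 uint8, red, green, blue); there is no depth.
- optics.get_calibration(name): a dict with "fx", "fy", "cx", "cy" (pixels), "world_from_camera" (4x4, takes a point from camera to world coordinates). Camera axes: x right, y down, z forward; pixel columns grow to the right and rows downward; lengths in mm; the calibration is good to about 2 mm. A picture is of the moment at which its call begins: read the wrist's pose just before it. get_calibration takes no time and is no camera call; for the wrist camera it gives the pose at the moment of the call.
- ticket.close_job(): hands the job in; it is judged then, once.
Trained networks look in the newest picture that a camera, given by its name, has taken for a name from the list of things; names that differ only in an ending like _2 or _b are one class to them, and where a whole thing is asked for, a point or a joint stands for the part that bears it (a point fixed in the world has none). Each returns a list of dicts, best first, with "confidence" (0 to 1); they miss things now and then, are a little off and sometimes report something else, mostly with a low value. They report only what shows in the picture. A call takes as long as a camera call. They do not tell look-alikes from the thing itself.
- finder.boxes_of(target, camera): "box" ([left, top, right, bottom] in pixels, round what is visible of it).
- finder.silhouettes(target, camera): "region" (384x512 bool, what is visible of it) and "box" ([left, top, right, bottom] in pixels, round what is visible of it).
- finder.pinpoint(target, camera): "uv" ([column, row] in pixels: a listed point, or the origin of a listed thing).
The state is a dict: "time": time; "joint_positions": joint angles; "dq": joint speeds; "tau": joint torques, N m; "tool_pos": TCP position; "tcp_rot": TCP orientation; "contact_force": force on the tool from outside, world axes, zero at the start; "moment": the same for the moment, N m; "grip_width": finger opening in mm; "finger_force": force on a finger pad.
Only numpy, scipy, OpenCV 4.12 (cv2) and the standard library are available. Lean on these libraries where they do the work, as an engineer would, in place of code of your own. Each camera call takes 0.05 s, during which the arm holds its last target. There are 200 camera calls.

## Working session

There is one attempt and no reset: what is moved stays moved. The work goes in short steps, Python scripts to look and compute and a tool call to move; the robot and the scene stay as the last step left them, time stands still between calls to the robot, and variables do not carry over. Pictures are saved under pics/ and viewed, at most 14 in all, crops included, and the job is handed in when it is done.

Besides the shell and the picture viewer there is one more tool, called after "Call:" by a JSON object that holds its "method" and its "body". send_rows: Moves the arm, as the interface text tells. Its arguments: {"type":"object","properties":{"offset":{"type":"array"},"delta_rot":{"type":"array"},"grip":{"type":"number"}},"required":["offset","delta_rot"]}

```bash
ls; mkdir -p pics; python3 - <<'E'
from plant import get_obs, optics, ticket, finder
import cv2, numpy as np
print(get_obs())
for c in ("scene","top"):
    im=optics.capture(c); cv2.imwrite(f"pics/{c}0.png",im[:,:,::-1])
    k=optics.get_calibration(c); print(c,k['fx'],k['fy'],k['cx'],k['cy'],np.round(k['world_from_camera'],3).tolist())
    for t in ("block1","fixture_corner","bar_hinge","bar_knob","fixture","mat"):
        print(t,[(round(d['confidence'],2),np.round(d['uv'],1).tolist()) for d in finder.pinpoint(t,c)])
E
```

```text
pics
{'time': 0.0, 'joint_positions': array([-1.38997308e+00,  3.42744250e-01,  1.52501620e+00, -1.55010886e-05,
        1.27537614e+00, -1.45979481e-01]), 'dq': array([ 6.62692889e-05, -3.48494805e-04, -1.11150729e-03,  3.19504185e-04,
        9.37745366e-04,  2.96931114e-03]), 'tau': array([-2.27049910e-03, -4.31254148e+01, -2.44219440e+01,  7.15970015e-02,
        5.59912249e-02, -1.11118381e-04]), 'tool_pos': array([ 168.48765584, -496.80612167,  226.03406861]), 'tcp_rot': array([-3.14006299e+00, -2.09917830e-04,  3.26807095e-01]), 'contact_force': array([-0.33164085,  0.06400058,  0.66516703]), 'moment': array([-0.02980367,  0.03193746, -0.03771592]), 'finger_force': 0.0, 'grip_width': 91.79114472952915}
scene 435.23268058752376 435.23268058752376 257.3223460411361 188.33861860472402 [[0.261, 0.82, -0.51, 1108.719], [0.965, -0.226, 0.13, -146.214], [-0.009, -0.526, -0.85, 902.509], [0.0, 0.0, 0.0, 1.0]]
block1 [(0.86, [395.5, 212.4]), (0.72, [310.5, 121.5]), (0.64, [314.9, 167.5]), (0.62, [254.7, 146.3])]
fixture_corner [(0.63, [113.7, 234.2]), (0.48, [341.4, 143.8])]
bar_hinge [(0.96, [155.9, 228.4]), (0.23, [138.0, 199.0])]
bar_knob [(0.72, [149.5, 145.3])]
fixture [(0.57, [135.2, 197.7])]
mat [(0.8, [344.1, 142.1])]
top 404.0531864137308 404.0531864137308 252.6803930953297 192.28752306644077 [[0.041, -0.977, 0.21, 417.51], [-0.999, -0.041, 0.004, 8.927], [0.004, -0.21, -0.978, 951.366], [0.0, 0.0, 0.0, 1.0]]
block1 [(0.82, [251.3, 268.5]), (0.65, [175.8, 270.2]), (0.61, [185.8, 215.7]), (0.55, [142.5, 144.6])]
fixture_corner [(0.96, [409.5, 203.3]), (0.15, [383.2, 242.6])]
bar_hinge [(0.78, [369.9, 195.3]), (0.71, [215.5, 124.5])]
bar_knob [(0.73, [364.2, 274.7])]
fixture [(0.62, [381.9, 243.5]), (0.61, [348.9, 143.0])]
mat [(0.77, [151.5, 241.3])]
```

View pics/scene0.png

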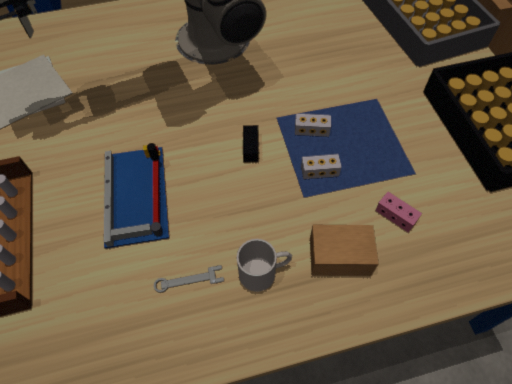

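View pics/top0.png

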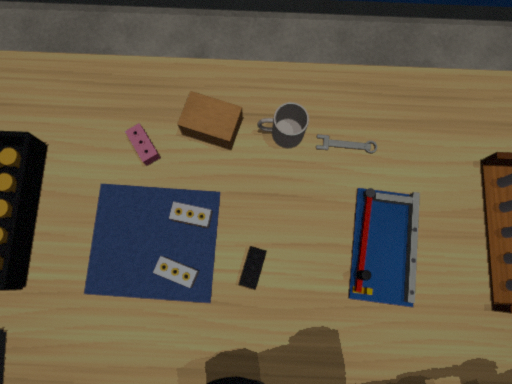

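The scene picture shows two white/aluminium blocks on the mat, at about (313,124) and (321,166). The pink look-alike is at (399,211) and the black one at (250,143). In the top view the blocks are at (190,215) and (176,271). The fixture's corner is at (409,203), with the hinge at (370,194), the knob at (364,275) and the bar slightly open.

```bash
cat > h.py <<'E'
from plant import get_obs, optics, ticket, finder
import cv2, numpy as np
from scipy.spatial.transform import Rotation as R
def ray(k,uv):
    T=np.array(k['world_from_camera']); d=T[:3,:3]@np.array([(uv[0]-k['cx'])/k['fx'],(uv[1]-k['cy'])/k['fy'],1.]); return T[:3,3],d/np.linalg.norm(d)
def atz(k,uv,z):
    o,d=ray(k,uv); return o+d*(z-o[2])/d[2]
def tri(rs):
    A=sum(np.eye(3)-np.outer(d,d) for o,d in rs); b=sum((np.eye(3)-np.outer(d,d))@o for o,d in rs)
    p=np.linalg.solve(A,b); return p,max(np.linalg.norm((np.eye(3)-np.outer(d,d))@(p-o)) for o,d in rs)
def proj(k,p):
    T=np.linalg.inv(np.array(k['world_from_camera'])); c=T[:3,:3]@np.asarray(p,float)+T[:3,3]
    return np.array([k['fx']*c[0]/c[2]+k['cx'],k['fy']*c[1]/c[2]+k['cy']])
def pose():
    o=get_obs(); return o['tool_pos'],R.from_euler('xyz',o['tcp_rot'])
def box(c,yaw,s=(90,40,40)):
    x=np.array([[i,j,k] for i in(-.5,.5) for j in(-.5,.5) for k in(-.5,.5)])*s
    return R.from_euler('z',yaw).apply(x)+c
E
python3 - <<'E'
from h import *
K={c:optics.get_calibration(c) for c in("scene","top")}
m={'blA':((314.9,167.5),(185.8,215.7)),'blA2':((321,166),(190,215)),'blB':((310.5,121.5),(175.8,270.2)),'corner':((113.7,234.2),(409.5,203.3)),'hinge':((155.9,228.4),(369.9,195.3)),'knob':((149.5,145.3),(364.2,274.7)),'mat':((344.1,142.1),(151.5,241.3))}
for n,(s,t) in m.items():
    p,e=tri([ray(K['scene'],s),ray(K['top'],t)]); print(n,p.round(1),round(e,1))
for c in ("top","scene"):
    optics.capture(c)
    for t in("block1","bar","fixture"):
        for d in finder.silhouettes(t,c):
            r=d['region'].astype(np.uint8); cs=max(cv2.findContours(r,0,2)[0],key=cv2.contourArea)
            w=np.array([atz(K[c],q[0],{'block1':40,'bar':39,'fixture':10}[t])[:2] for q in cs],np.float32)
            print(c,t,round(d['confidence'],2),np.round(d['box']),[np.round(x,1) for x in cv2.minAreaRect(w)])
E
```

```text
blA [553.6 156.1  10. ] 12.0
blA2 [557.3 157.2  17.6] 0.1
blB [428.9 174.4  35. ] 2.4
corner [ 607.4 -356.3   15.1] 1.3
hinge [ 621.5 -261.4   21.1] 1.4
knob [ 435.4 -232.5   83.3] 3.2
mat [493.6 244.6   4.1] 0.2
top block1 0.95 [166. 203. 214. 229.] [array([553.9, 152.7]), array([95.5, 45.8]), np.float64(81.1)]
top block1 0.71 [125. 124. 156. 167.] [array([717.8, 280.9]), array([105.6,  46.3]), np.float64(35.3)]
top block1 0.65 [238. 245. 265. 290.] [array([443.1,   7.8]), array([40.3, 91.5]), np.float64(77.0)]
top block1 0.57 [152. 256. 198. 286.] [array([425.8, 176.2]), array([94.1, 41.9]), np.float64(71.1)]
top fixture 0.76 [348. 188. 421. 309.] [array([ 509.3, -298.5]), array([152.1, 266.5]), np.float64(85.1)]
scene block1 0.8 [374. 193. 421. 231.] [array([734.1, 274.1]), array([89.8, 62.4]), np.float64(33.4)]
scene block1 0.67 [292. 113. 330. 135.] [array([443.6, 171.9]), array([89.3, 70. ]), np.float64(70.2)]
scene block1 0.65 [299. 156. 339. 180.] [array([571.5, 148.7]), array([98.2, 67.1]), np.float64(80.6)]
scene block1 0.61 [245. 124. 259. 165.] [array([458.5,   3.4]), array([ 38.3, 115.9]), np.float64(74.8)]
scene bar 0.91 [146. 142. 162. 233.] [array([ 517.9, -244.5]), array([ 26.9, 253.5]), np.float64(84.7)]
scene fixture 0.93 [105. 147. 171. 246.] [array([ 503.4, -296.3]), array([147. , 281.7]), np.float64(85.2)]
```

```bash
cat >> h.py <<'E'
import json
def plan(wps,start=None):
    """wps: (x,y,z,yaw,step mm per row). Prints the calls, chained from the last commanded pose in cmd.json"""
    c=np.array(start if start is not None else json.load(open('cmd.json')),float); tg=[];p=c
    for w in wps:
        q=np.array(w[:4],float); n=int(np.ceil(max(np.linalg.norm(q[:3]-p[:3])/w[4],abs(q[3]-p[3])/0.16,1)-1e-6))
        tg+=[p+(q-p)*i/n for i in range(1,n+1)]; p=q
    rows=[]
    def flush():
        nonlocal rows,c
        if rows:
            print(json.dumps({"offset":[r[0] for r in rows],"delta_rot":[r[1] for r in rows]}))
            s=np.array(rows[-1][0])*120; co,si=np.cos(c[3]),np.sin(c[3])
            c=np.array([c[0]+co*s[0]+si*s[1],c[1]+si*s[0]-co*s[1],c[2]-s[2],c[3]-rows[-1][1][2]*2*np.pi]); rows=[]
    for t in tg:
        for _ in range(2):
            d=t-c; co,si=np.cos(c[3]),np.sin(c[3])
            o=np.round(np.array([co*d[0]+si*d[1],si*d[0]-co*d[1],-d[2]])/120,3)
            if len(rows)==8 or abs(o).max()>1: flush()
            else: break
        rows.append((o.tolist(),[0,0,round(-d[3]/2/np.pi,4)]))
    flush(); print(c.round(2)); json.dump(c.tolist(),open('cmd.json','w'))
E
python3 - <<'E'
from h import *
K=optics.get_calibration('top')
print('mug',atz(K,(290,122),60),atz(K,(262,124),50),'wr',atz(K,(320,142),5),atz(K,(374,147),5))
k=optics.get_calibration('wrist'); p,r=pose(); T=np.array(k['world_from_camera'])
print(k['fx'],k['cx'],k['cy'],r.inv().apply(T[:3,3]-p).round(1),(r.inv().as_matrix()@T[:3,:3]).round(3))
plan([(440,-300,330,-0.085,45),(440,-300,330,-0.085,45)],(168.555,-497.226,226.741,0.3268))
E
```

```text
mug [780.60041127 -67.43641279  60.        ] [776.78770117  -2.14806456  50.        ] wr [ 753.86305837 -147.14853226    5.        ] [ 746.63227383 -279.92284819    5.        ]
268.77233876708976 255.7430655472946 193.83660285348998 [  72.1   -0.2 -157.7] [[-0.    -0.963 -0.269]
 [ 1.    -0.     0.   ]
 [-0.    -0.269  0.963]]
{"offset": [[0.334, -0.104, -0.108], [0.667, -0.208, -0.215]], "delta_rot": [[0, 0, 0.0082], [0, 0, 0.0164]]}
{"offset": [[0.322, -0.137, -0.108], [0.643, -0.275, -0.215], [0.964, -0.412, -0.323]], "delta_rot": [[0, 0, 0.0082], [0, 0, 0.0164], [0, 0, 0.0246]]}
{"offset": [[0.297, -0.186, -0.107], [0.593, -0.371, -0.215], [0.889, -0.557, -0.322], [0.889, -0.557, -0.322]], "delta_rot": [[0, 0, 0.0082], [0, 0, 0.0163], [0, 0, 0.0245], [0, 0, 0.0245]]}
[ 4.3998e+02 -2.9996e+02  3.2994e+02 -8.0000e-02]
```

Call:
{"method": "send_rows", "body": {"offset": [[0.334,-0.104,-0.108],[0.667,-0.208,-0.215]], "delta_rot": [[0,0,0.0082],[0,0,0.0164]]}}

```text
time: 1.35
tool_pos: [236.8, -447.4, 252.7]
tcp_rot: [-3.141, -0.0, 0.221]
contact_force: [1.1, 0.1, -0.9]
grip_width: 91.8
finger_force: 0.0
```

Call:
{"method": "send_rows", "body": {"offset": [[0.322,-0.137,-0.108],[0.643,-0.275,-0.215],[0.964,-0.412,-0.323]], "delta_rot": [[0,0,0.0082],[0,0,0.0164],[0,0,0.0246]]}}

```text
time: 1.72
tool_pos: [339.2, -373.1, 291.8]
tcp_rot: [3.141, -0.0, 0.067]
contact_force: [0.4, 0.6, -0.0]
grip_width: 92.0
finger_force: 0.0
```

Call:
{"method": "send_rows", "body": {"offset": [[0.297,-0.186,-0.107],[0.593,-0.371,-0.215],[0.889,-0.557,-0.322],[0.889,-0.557,-0.322]], "delta_rot": [[0,0,0.0082],[0,0,0.0163],[0,0,0.0245],[0,0,0.0245]]}}

```text
time: 2.22
tool_pos: [442.0, -298.5, 330.7]
tcp_rot: [3.141, -0.002, -0.081]
contact_force: [-0.1, -0.1, 0.0]
grip_width: 91.8
finger_force: 0.0
```

```bash
python3 - <<'E'
from h import *
p,r=pose(); print(p.round(1),r.as_euler('xyz').round(3))
k=optics.get_calibration('wrist'); im=optics.capture('wrist'); cv2.imwrite("pics/w1.png",im[:,:,::-1]); np.savez('w1.npz',im=im,T=k['world_from_camera'])
for t,z in (("fixture_corner",10),("bar_hinge",30),("bar_knob",80),("fixture",0)):
    for d in finder.pinpoint(t,'wrist'): print(t,round(d['confidence'],2),np.round(d['uv'],1),atz(k,d['uv'],z).round(1))
E
```

```text
[ 442.  -298.5  330.7] [ 3.141e+00 -2.000e-03 -8.100e-02]
fixture_corner 0.89 [283.   59.6] [ 603.3 -356.4   10. ]
bar_hinge 0.79 [218.   42.5] [ 631.4 -256.3   30. ]
bar_knob 0.92 [214.5 172.8] [ 439.6 -234.7   80. ]
fixture 0.89 [250.1 121.3] [ 511.2 -294.6    0. ]
```

View pics/w1.png

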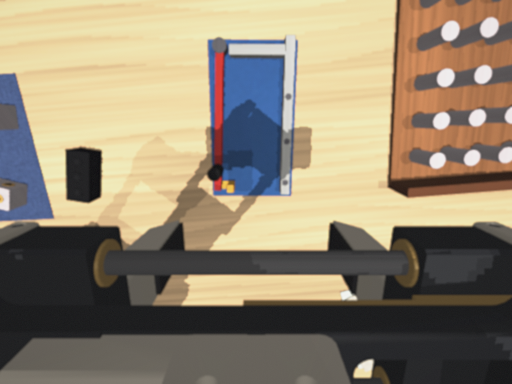

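The wrist picture shows the fixture unobstructed. The corner is at (283,55), the hinge at (219,45) and the knob at (215,172), next to the yellow catch at (228,187). A tray stands to the right of the fence.

```bash
python3 - <<'E'
from h import *
K={c:optics.get_calibration(c) for c in("scene","top","wrist")}
m={'corner':((113.7,234.2),(409.5,203.3),(283,59.6)),'hinge':((155.9,228.4),(369.9,195.3),(218,42.5)),'knob':((149.5,145.3),(364.2,274.7),(214.5,172.8)),'fix':((135.2,197.7),(381.9,243.5),(250.1,121.3))}
for n,u in m.items():
    p,e=tri([ray(K[c],x) for c,x in zip(K,u)]); print(n,p.round(1),round(e,1))
plan([(438,-234,115,-0.12,45),(438,-234,52,-0.12,25),(438,-234,52,-0.12,25)])
E
```

```text
corner [ 603.9 -358.3    9. ] 4.7
hinge [ 624.4 -259.8   27.3] 4.6
knob [ 435.4 -234.2   80.8] 4.1
fix [ 510.  -298.    -6.5] 2.9
{"offset": [[-0.013, -0.109, 0.358], [-0.025, -0.219, 0.716]], "delta_rot": [[0, 0, 0.0011], [0, 0, 0.0022]]}
{"offset": [[-0.014, -0.109, 0.359], [-0.028, -0.218, 0.717]], "delta_rot": [[0, 0, 0.0012], [0, 0, 0.0023]]}
{"offset": [[-0.016, -0.109, 0.358], [-0.016, -0.109, 0.533], [-0.016, -0.109, 0.708], [-0.016, -0.109, 0.883], [-0.016, -0.109, 0.883]], "delta_rot": [[0, 0, 0.0011], [0, 0, 0.0011], [0, 0, 0.0011], [0, 0, 0.0011], [0, 0, 0.0011]]}
[ 4.3801e+02 -2.3395e+02  5.2020e+01 -1.2000e-01]
```

Call:
{"method": "send_rows", "body": {"offset": [[-0.013,-0.109,0.358],[-0.025,-0.219,0.716]], "delta_rot": [[0,0,0.0011],[0,0,0.0022]]}}

```text
time: 2.72
tool_pos: [438.4, -274.1, 243.0]
tcp_rot: [3.141, -0.001, -0.101]
contact_force: [0.0, 0.0, 0.0]
grip_width: 91.8
finger_force: 0.0
```

Call:
{"method": "send_rows", "body": {"offset": [[-0.014,-0.109,0.359],[-0.028,-0.218,0.717]], "delta_rot": [[0,0,0.0012],[0,0,0.0023]]}}

```text
time: 2.98
tool_pos: [437.6, -247.4, 156.7]
tcp_rot: [3.141, -0.0, -0.115]
contact_force: [-0.1, -0.8, -0.4]
grip_width: 91.8
finger_force: 0.0
```

Call:
{"method": "send_rows", "body": {"offset": [[-0.016,-0.109,0.358],[-0.016,-0.109,0.533],[-0.016,-0.109,0.708],[-0.016,-0.109,0.883],[-0.016,-0.109,0.883]], "delta_rot": [[0,0,0.0011],[0,0,0.0011],[0,0,0.0011],[0,0,0.0011],[0,0,0.0011]]}}

```text
time: 3.6
tool_pos: [436.5, -233.9, 50.8]
tcp_rot: [-3.14, 0.003, -0.121]
contact_force: [-0.3, 0.0, 0.1]
grip_width: 92.0
finger_force: 0.0
```

Call:
{"method": "send_rows", "body": {"offset": [[0,0,0],[0,0,0],[0,0,0],[0,0,0],[0,0,0],[0,0,0]], "delta_rot": [[0,0,0],[0,0,0],[0,0,0],[0,0,0],[0,0,0],[0,0,0]], "grip": 0.36}}

```text
time: 4.35
tool_pos: [438.1, -233.9, 52.0]
tcp_rot: [3.141, -0.0, -0.12]
contact_force: [-0.6, -0.0, -0.1]
grip_width: 36.2
finger_force: 0.0
```

```bash
python3 - <<'E'
from h import *
print(get_obs())
H=np.array([623.5,-260]); 
w=[]
for th in np.arange(0.1,1.53,0.1):
    a=np.pi-0.085-th; x,y=H+190*np.array([np.cos(a),np.sin(a)])
    w.append((x,y,52,max(-0.085-th,-1.35),25))
w.append(w[-1]); plan(w)
E
```

```text
{'time': 4.35, 'joint_positions': array([-6.44909882e-01,  5.09502420e-01,  1.81910765e+00, -8.70519102e-05,
        8.12869827e-01,  1.04575426e+00]), 'dq': array([-4.35744473e-05,  9.11016957e-04,  9.73588761e-05,  2.02254393e-03,
       -1.81672498e-03, -2.62975126e-03]), 'tau': array([-4.98396257e-04, -4.43167269e+01, -1.71385181e+01,  5.26815467e-02,
       -5.15961286e-02,  3.81321370e-04]), 'tool_pos': array([ 438.05008274, -233.92688067,   52.03793359]), 'tcp_rot': array([ 3.14148142e+00, -6.58698214e-05, -1.19807977e-01]), 'contact_force': array([-0.62541927, -0.02352884, -0.10032173]), 'moment': array([0.00640037, 0.01163349, 0.04603305]), 'finger_force': 0.0, 'grip_width': 36.24006281918845}
{"offset": [[-0.019, -0.072, 0.0], [-0.001, -0.23, 0.0], [0.033, -0.384, 0.0], [0.082, -0.535, 0.0], [0.145, -0.679, 0.0], [0.223, -0.817, 0.0], [0.315, -0.946, 0.0]], "delta_rot": [[0, 0, 0.0104], [0, 0, 0.0263], [0, 0, 0.0422], [0, 0, 0.0581], [0, 0, 0.074], [0, 0, 0.0899], [0, 0, 0.1058]]}
{"offset": [[0.007, -0.158, 0.0], [0.031, -0.315, 0.0], [0.07, -0.468, 0.0], [0.125, -0.617, 0.0], [0.194, -0.759, 0.0], [0.276, -0.894, 0.0]], "delta_rot": [[0, 0, 0.016], [0, 0, 0.0319], [0, 0, 0.0478], [0, 0, 0.0637], [0, 0, 0.0796], [0, 0, 0.09]]}
{"offset": [[0.014, -0.158, 0.0], [0.043, -0.314, 0.0], [0.043, -0.314, 0.0]], "delta_rot": [[0, 0, -0.0], [0, 0, -0.0], [0, 0, -0.0]]}
[626.26 -70.04  52.02  -1.35]
```

Call:
{"method": "send_rows", "body": {"offset": [[-0.019,-0.072,0.0],[-0.001,-0.23,0.0],[0.033,-0.384,0.0],[0.082,-0.535,0.0],[0.145,-0.679,0.0],[0.223,-0.817,0.0],[0.315,-0.946,0.0]], "delta_rot": [[0,0,0.0104],[0,0,0.0263],[0,0,0.0422],[0,0,0.0581],[0,0,0.074],[0,0,0.0899],[0,0,0.1058]]}}

```text
time: 5.22
tool_pos: [489.0, -125.2, 51.9]
tcp_rot: [3.141, 0.001, -0.788]
contact_force: [-0.3, -1.1, -0.0]
grip_width: 33.0
finger_force: 0.5
```

Call:
{"method": "send_rows", "body": {"offset": [[0.007,-0.158,0.0],[0.031,-0.315,0.0],[0.07,-0.468,0.0],[0.125,-0.617,0.0],[0.194,-0.759,0.0],[0.276,-0.894,0.0]], "delta_rot": [[0,0,0.016],[0,0,0.0319],[0,0,0.0478],[0,0,0.0637],[0,0,0.0796],[0,0,0.09]]}}

```text
time: 5.98
tool_pos: [588.3, -72.7, 51.6]
tcp_rot: [3.14, 0.001, -1.352]
contact_force: [-2.0, 0.4, 0.2]
grip_width: 32.9
finger_force: 0.5
```

Call:
{"method": "send_rows", "body": {"offset": [[0.014,-0.158,0.0],[0.043,-0.314,0.0],[0.043,-0.314,0.0]], "delta_rot": [[0,0,0],[0,0,0],[0,0,0]]}}

```text
time: 6.35
tool_pos: [626.9, -69.9, 51.6]
tcp_rot: [-3.141, -0.0, -1.35]
contact_force: [0.3, -0.1, -0.4]
grip_width: 33.1
finger_force: 0.0
```

```bash
python3 - <<'E'
from h import *
plan([(626.3,-70,52,-1.35,20),(626.3,-70,130,-1.35,35),(470,-330,200,-0.085,45),(470,-330,200,-0.085,45),(470,-330,200,-0.085,45)])
E
```

```text
{"offset": [[-0.0, -0.0, 0.0], [-0.0, -0.0, -0.216], [-0.0, -0.0, -0.433], [-0.0, -0.0, -0.65], [0.228, 0.218, -0.723], [0.457, 0.436, -0.796], [0.686, 0.654, -0.869], [0.914, 0.872, -0.941]], "delta_rot": [[0, 0, -0.0], [0, 0, -0.0], [0, 0, -0.0], [0, 0, -0.0], [0, 0, -0.0252], [0, 0, -0.0504], [0, 0, -0.0755], [0, 0, -0.1007]]}
{"offset": [[0.056, 0.311, -0.073], [0.111, 0.622, -0.146], [0.166, 0.934, -0.219]], "delta_rot": [[0, 0, -0.0252], [0, 0, -0.0503], [0, 0, -0.0755]]}
{"offset": [[-0.092, 0.302, -0.073], [-0.092, 0.302, -0.073], [-0.092, 0.302, -0.073]], "delta_rot": [[0, 0, -0.0252], [0, 0, -0.0252], [0, 0, -0.0252]]}
[ 4.7004e+02 -3.3003e+02  1.9998e+02 -8.0000e-02]
```

Call:
{"method": "send_rows", "body": {"offset": [[0,0,0.0],[0,0,-0.216],[0,0,-0.433],[0,0,-0.65],[0.228,0.218,-0.723],[0.457,0.436,-0.796],[0.686,0.654,-0.869],[0.914,0.872,-0.941]], "delta_rot": [[0,0,0],[0,0,0],[0,0,0],[0,0,0],[0,0,-0.0252],[0,0,-0.0504],[0,0,-0.0755],[0,0,-0.1007]]}}

```text
time: 7.35
tool_pos: [546.6, -200.8, 165.3]
tcp_rot: [3.141, 0.0, -0.712]
contact_force: [-0.8, 0.6, 0.1]
grip_width: 33.1
finger_force: 0.0
```

Call:
{"method": "send_rows", "body": {"offset": [[0.056,0.311,-0.073],[0.111,0.622,-0.146],[0.166,0.934,-0.219]], "delta_rot": [[0,0,-0.0252],[0,0,-0.0503],[0,0,-0.0755]]}}

```text
time: 7.72
tool_pos: [487.9, -298.2, 191.6]
tcp_rot: [3.142, 0.0, -0.238]
contact_force: [0.7, -0.8, 0.1]
grip_width: 33.2
finger_force: 0.0
```

Call:
{"method": "send_rows", "body": {"offset": [[-0.092,0.302,-0.073],[-0.092,0.302,-0.073],[-0.092,0.302,-0.073],[-0.092,0.302,-0.073]], "delta_rot": [[0,0,-0.0252],[0,0,-0.0252],[0,0,-0.0252],[0,0,-0.0252]], "grip": 1}}

```text
time: 8.22
tool_pos: [470.3, -328.9, 199.6]
tcp_rot: [-3.141, 0.0, -0.085]
contact_force: [-0.4, -0.3, -0.9]
grip_width: 68.1
finger_force: 0.0
```

```bash
python3 - <<'E'
from h import *
p,r=pose(); print(p.round(1),r.as_euler('xyz').round(3))
k=optics.get_calibration('wrist'); im=optics.capture('wrist'); np.savez('w2.npz',im=im,T=k['world_from_camera']); cv2.imwrite("pics/w2.png",cv2.resize(im[:,:,::-1],(800,600)))
for t,z in (("fixture_corner",10),("bar_hinge",30),("fixture",0)):
    for d in finder.pinpoint(t,'wrist'): print(t,round(d['confidence'],2),np.round(d['uv'],1),atz(k,d['uv'],z).round(1))
E
```

```text
[ 470.3 -328.9  199.6] [-3.141  0.    -0.085]
fixture_corner 0.69 [269.3  65.7] [ 601.1 -356.    10. ]
bar_hinge 0.92 [176.3  42. ] [ 630.  -255.3   30. ]
fixture 0.64 [229.4 144.5] [ 512.7 -297.7    0. ]
```

View pics/w2.png

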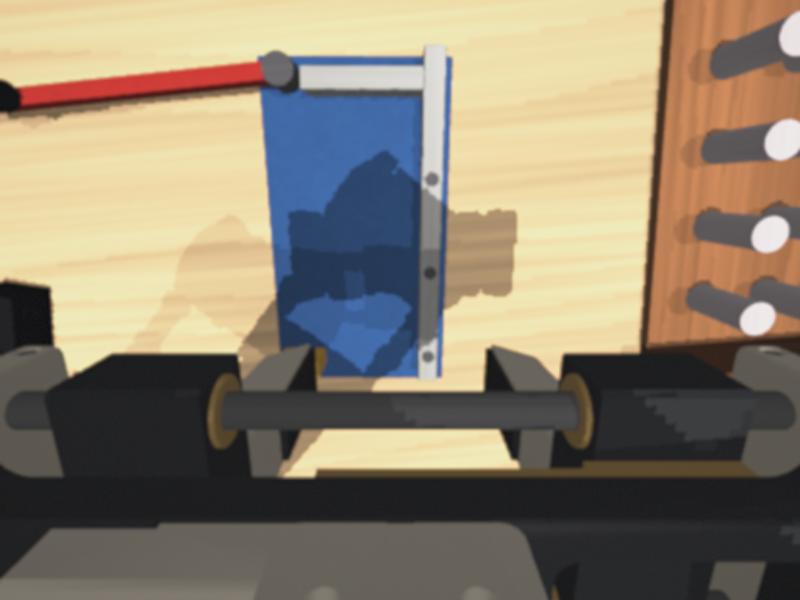

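The bar now stands wide open: red bar from (20,97) to (270,70), hinge at (277,68). In the 800-px view the fence's inner top edge runs from (424,90) to (419,378), and the end stop's inner top edge from (300,89) to (423,92). The base corners are at (452,57) and (441,377).

```bash
python3 - <<'E'
from h import *
k=optics.get_calibration('wrist'); s=.64
for n,u,z in [('fence in far',(423.5,92),36),('fence in near',(419,378),36),('stop in L',(300,90),36),('stop in R',(422,93),36),('stopbase L',(300,92),10),('stopbase R',(422,97),10),('base FR',(452,57),10),('base NR',(441,377),10),('base NL',(282,347),10),('base L',(264,110),10)]:
    print(n,atz(k,np.array(u)*s,z)[:2].round(1))
# sub-pixel edges: rows profile
im=np.load('w2.npz')['im'].astype(int)
g=cv2.cvtColor(np.uint8(im),cv2.COLOR_RGB2HSV)
for r in (70,85,100,120,200): print(r,im[r,262:290].tolist() if r==100 else '')
for c in (210,230,250): print(c,im[36:66,c].tolist())
E
```

```text
fence in far [ 603.5 -357.3]
fence in near [ 386.5 -338.5]
stop in L [ 612.  -271.7]
stop in R [ 603.  -356.2]
stopbase L [ 616.3 -266.3]
stopbase R [ 605.2 -357.7]
base FR [ 630.2 -381.6]
base NR [ 373.2 -358.7]
base NL [ 414.  -220.2]
base L [ 606.2 -237.2]
70 
85 
100 [[67, 109, 173], [66, 107, 169], [63, 101, 160], [61, 97, 153], [60, 96, 151], [59, 96, 151], [61, 91, 142], [91, 102, 125], [146, 146, 145], [194, 192, 186], [216, 214, 207], [216, 216, 210], [216, 215, 210], [216, 215, 211], [216, 216, 211], [216, 215, 211], [218, 217, 214], [220, 219, 216], [221, 220, 216], [222, 221, 216], [209, 210, 207], [159, 167, 186], [95, 122, 172], [65, 107, 173], [96, 118, 168], [171, 159, 157], [231, 208, 163], [241, 224, 172]]
120 
200 
210 [[124, 133, 164], [73, 107, 166], [62, 104, 167], [62, 104, 166], [71, 106, 162], [119, 132, 162], [178, 179, 183], [206, 203, 199], [211, 209, 203], [210, 208, 202], [210, 209, 203], [211, 210, 204], [212, 212, 205], [213, 212, 206], [213, 212, 206], [214, 213, 207], [212, 211, 205], [210, 209, 204], [210, 209, 203], [201, 200, 195], [162, 162, 158]
[... 427 characters left out ...]
, [215, 214, 208], [215, 214, 208], [207, 205, 201], [173, 171, 167], [122, 120, 117], [84, 83, 79], [76, 75, 72], [74, 76, 80], [70, 83, 106], [63, 91, 135], [63, 99, 156], [65, 104, 164], [66, 105, 166]]
250 [[140, 142, 163], [82, 110, 165], [63, 104, 165], [62, 103, 164], [69, 104, 161], [118, 132, 164], [179, 182, 187], [210, 210, 205], [216, 215, 209], [214, 214, 209], [214, 214, 208], [215, 214, 209], [216, 215, 210], [217, 215, 211], [218, 217, 213], [219, 217, 214], [218, 217, 214], [218, 217, 214], [218, 217, 213], [213, 211, 206], [181, 179, 174], [129, 128, 124], [87, 87, 84], [75, 75, 72], [76, 77, 79], [72, 82, 103], [65, 92, 137], [66, 102, 162], [65, 106, 169], [67, 107, 170]]
```

```bash
python3 - <<'E'
from h import *
plan([(484,93,300,1.45,50),(484,93,300,1.45,45),(484,93,300,1.45,45)])
E
```

```text
{"offset": [[-0.018, -0.352, -0.083], [-0.036, -0.704, -0.167]], "delta_rot": [[0, 0, -0.0244], [0, 0, -0.0489]]}
{"offset": [[0.089, -0.342, -0.083], [0.178, -0.683, -0.166]], "delta_rot": [[0, 0, -0.0244], [0, 0, -0.0488]]}
{"offset": [[0.188, -0.299, -0.084], [0.376, -0.597, -0.167], [0.564, -0.895, -0.25]], "delta_rot": [[0, 0, -0.0244], [0, 0, -0.0489], [0, 0, -0.0733]]}
{"offset": [[0.301, -0.184, -0.084], [0.602, -0.368, -0.167], [0.903, -0.552, -0.25], [0.903, -0.552, -0.25], [0.903, -0.552, -0.25]], "delta_rot": [[0, 0, -0.0244], [0, 0, -0.0488], [0, 0, -0.0733], [0, 0, -0.0733], [0, 0, -0.0733]]}
[483.96  92.98 299.94   1.45]
```

Call:
{"method": "send_rows", "body": {"offset": [[-0.018,-0.352,-0.083],[-0.036,-0.704,-0.167]], "delta_rot": [[0,0,-0.0244],[0,0,-0.0489]]}}

```text
time: 8.68
tool_pos: [472.9, -244.3, 219.9]
tcp_rot: [-3.141, 0.0, 0.227]
contact_force: [0.7, -0.2, 1.0]
grip_width: 91.4
finger_force: 0.0
```

Call:
{"method": "send_rows", "body": {"offset": [[0.089,-0.342,-0.083],[0.178,-0.683,-0.166]], "delta_rot": [[0,0,-0.0244],[0,0,-0.0488]]}}

```text
time: 8.93
tool_pos: [475.6, -159.2, 240.2]
tcp_rot: [3.141, -0.0, 0.534]
contact_force: [0.5, 0.6, 0.2]
grip_width: 91.4
finger_force: 0.0
```

Call:
{"method": "send_rows", "body": {"offset": [[0.188,-0.299,-0.084],[0.376,-0.597,-0.167],[0.564,-0.895,-0.25]], "delta_rot": [[0,0,-0.0244],[0,0,-0.0489],[0,0,-0.0733]]}}

```text
time: 9.3
tool_pos: [479.7, -32.3, 270.3]
tcp_rot: [3.141, -0.0, 0.995]
contact_force: [0.6, 0.5, 0.1]
grip_width: 92.1
finger_force: 0.0
```

Call:
{"method": "send_rows", "body": {"offset": [[0.301,-0.184,-0.084],[0.602,-0.368,-0.167],[0.903,-0.552,-0.25],[0.903,-0.552,-0.25],[0.903,-0.552,-0.25],[0.903,-0.552,-0.25]], "delta_rot": [[0,0,-0.0244],[0,0,-0.0488],[0,0,-0.0733],[0,0,-0.0733],[0,0,-0.0733],[0,0,-0.0733]]}}

```text
time: 10.05
tool_pos: [483.8, 92.1, 299.6]
tcp_rot: [-3.141, 0.0, 1.448]
contact_force: [-0.7, -0.3, 1.2]
grip_width: 91.7
finger_force: 0.0
```

```bash
cat >> h.py <<'E'
def fit(k,reg,c0):
    """block x,y,yaw (z centre 20) whose projected hull best matches the silhouette"""
    from scipy.optimize import minimize
    m0=reg.astype(np.uint8); S=4; big=cv2.resize(m0,None,fx=S,fy=S,interpolation=cv2.INTER_LINEAR)
    def cost(v,z=20):
        P=np.array([proj(k,q) for q in box((v[0],v[1],z),v[2]/50)])
        hul=cv2.convexHull(((P+.5)*S-.5).astype(np.float32)); m=np.zeros_like(big); cv2.fillConvexPoly(m,np.int32(np.round(hul*16)),1,shift=4)
        return np.sum(m!=big)/np.sum(big)
    r=min((minimize(cost,(c0[0],c0[1],c0[2]*50),method='Nelder-Mead',options=dict(initial_simplex=np.array([c0[0],c0[1],c0[2]*50])+s*np.array([[0,0,0],[8,0,0],[0,8,0],[0,0,8]]))) for s in(1,-1)),key=lambda r:r.fun)
    return np.round([r.x[0],r.x[1],r.x[2]/50],3),round(r.fun,3)
E
python3 - <<'E'
from h import *
p,r=pose(); print(p.round(1),r.as_euler('xyz').round(3))
k=optics.get_calibration('wrist'); im=optics.capture('wrist'); np.savez('w3.npz',im=im,T=k['world_from_camera']); cv2.imwrite("pics/w3.png",im[:,:,::-1])
for d in finder.pinpoint('block1','wrist'): print(round(d['confidence'],2),np.round(d['uv'],1),atz(k,d['uv'],20).round(1))
for d in finder.silhouettes('block1','wrist'):
    c=atz(k,np.argwhere(d['region']).mean(0)[::-1],25); print(round(d['confidence'],2),np.round(d['box']),c.round(),[fit(k,d['region'],(c[0],c[1],y)) for y in (1.3,)])
E
```

```text
[483.8  92.1 299.6] [-3.141  0.     1.448]
0.86 [241.4 213.3] [448.4  11.3  20. ]
0.77 [211.9 113. ] [425.4 181.   20. ]
0.59 [299. 118.] [559.5 156.9  20. ]
0.59 [404.3   8.6] [719.2 287.3  20. ]
0.81 [196.  81. 235. 148.] [428. 179.  25.] [(array([427.903, 178.126,   1.222]), np.float64(0.062))]
0.69 [367.   0. 445.  48.] [713. 273.  25.] [(array([7.25203e+02, 2.84742e+02, 5.89000e-01]), np.float64(0.022))]
0.64 [210. 199. 269. 235.] [444.   8.  25.] [(array([444.151,   7.456,   2.898]), np.float64(0.038))]
0.56 [285.  87. 318. 153.] [559. 157.  25.] [(array([558.243, 155.266,   1.405]), np.float64(0.047))]
```

View pics/w3.png

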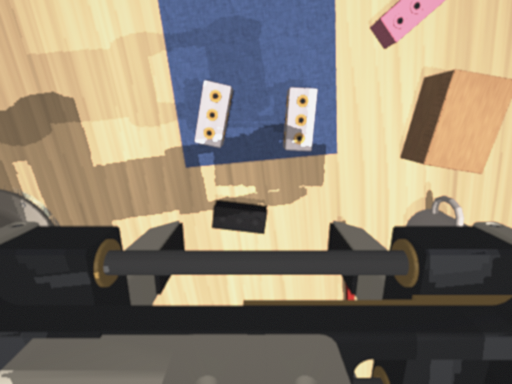

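The wrist picture shows the two aluminium blocks on the mat at (213,114) and (302,119). The black look-alike is at (240,216) and the pink one at the top right.

```bash
python3 - <<'E'
from h import *
kw=optics.get_calibration('wrist');K={c:optics.get_calibration(c) for c in("scene","top")}
for s,t,w in(((321,166),(190,215),(299,118)),((313,124),(175.8,270.2),(211.9,113))): print(tri([ray(K['scene'],s),ray(K['top'],t),ray(kw,w)]))
plan([(558.3,155.6,110,1.405,50),(558.3,155.6,7,1.405,25),(558.3,155.6,7,1.405,25)])
E
```

```text
(array([558.383788  , 156.87574016,  19.31703777]), np.float64(1.4564344857453382))
(array([427.9439811 , 180.18589204,  22.00984184]), np.float64(2.18928795226171))
{"offset": [[0.119, 0.11, 0.317], [0.237, 0.221, 0.633], [0.356, 0.331, 0.95]], "delta_rot": [[0, 0, 0.0014], [0, 0, 0.0029], [0, 0, 0.0043]]}
{"offset": [[0.121, 0.108, 0.316], [0.242, 0.215, 0.633], [0.242, 0.215, 0.805], [0.242, 0.215, 0.976]], "delta_rot": [[0, 0, 0.0015], [0, 0, 0.0029], [0, 0, 0.0029], [0, 0, 0.0029]]}
{"offset": [[0.0, -0.0, 0.172], [0.0, -0.0, 0.344], [0.0, -0.0, 0.515], [0.0, -0.0, 0.515]], "delta_rot": [[0, 0, -0.0], [0, 0, -0.0], [0, 0, -0.0], [0, 0, -0.0]]}
[558.32 155.54   7.02   1.4 ]
```

Heights match the stated 20 mm centre. Picking the first block.

Call:
{"method": "send_rows", "body": {"offset": [[0.119,0.11,0.317],[0.237,0.221,0.633],[0.356,0.331,0.95]], "delta_rot": [[0,0,0.0014],[0,0,0.0029],[0,0,0.0043]]}}

```text
time: 10.58
tool_pos: [529.1, 130.4, 184.8]
tcp_rot: [3.141, -0.0, 1.422]
contact_force: [-0.0, 0.0, -0.1]
grip_width: 91.8
finger_force: 0.0
```

Call:
{"method": "send_rows", "body": {"offset": [[0.121,0.108,0.316],[0.242,0.215,0.633],[0.242,0.215,0.805],[0.242,0.215,0.976]], "delta_rot": [[0,0,0.0015],[0,0,0.0029],[0,0,0.0029],[0,0,0.0029]]}}

```text
time: 11.08
tool_pos: [558.4, 155.1, 67.5]
tcp_rot: [-3.141, 0.0, 1.404]
contact_force: [-0.1, -0.2, -0.5]
grip_width: 91.7
finger_force: 0.0
```

Call:
{"method": "send_rows", "body": {"offset": [[0.0,0,0.172],[0.0,0,0.344],[0.0,0,0.515],[0.0,0,0.515]], "delta_rot": [[0,0,0],[0,0,0],[0,0,0],[0,0,0]]}}

```text
time: 11.58
tool_pos: [557.3, 154.8, 5.5]
tcp_rot: [-3.138, 0.001, 1.404]
contact_force: [0.3, 0.1, 0.3]
grip_width: 91.8
finger_force: 0.0
```

Call:
{"method": "send_rows", "body": {"offset": [[0,0,0],[0,0,0],[0,0,0],[0,0,0],[0,0,0],[0,0,0],[0,0,0]], "delta_rot": [[0,0,0],[0,0,0],[0,0,0],[0,0,0],[0,0,0],[0,0,0],[0,0,0]], "grip": 0.3}}

```text
time: 12.45
tool_pos: [558.5, 155.5, 7.1]
tcp_rot: [3.141, -0.0, 1.405]
contact_force: [0.5, -0.3, 0.3]
grip_width: 39.6
finger_force: 30.0
```

```bash
cat >> h.py <<'E'
C=np.array([603.3,-357.]); FY=-0.0865
def fx(x,y): return tuple(C+R.from_euler('z',FY).apply([x,y,0])[:2])
PY=FY+np.pi/2
E
python3 - <<'E'
from h import *
o=get_obs(); print(o['tool_pos'].round(1),o['grip_width'],o['finger_force'])
x,y=fx(-52,50)
plan([(558.3,155.6,120,1.405,35),(x,y,120,PY,40),(x,y,120,PY,40),(x,y,40,PY,25),(x,y,40,PY,25)])
E
```

```text
[558.5 155.5   7.1] 39.629167899885665 30.000123381614685
{"offset": [[0.0, -0.0, -0.235], [0.0, -0.0, -0.471], [0.0, -0.0, -0.706], [0.0, -0.0, -0.941], [-0.314, 0.051, -0.941], [-0.628, 0.101, -0.941], [-0.942, 0.152, -0.941]], "delta_rot": [[0, 0, -0.0], [0, 0, -0.0], [0, 0, -0.0], [0, 0, -0.0], [0, 0, -0.0011], [0, 0, -0.0021], [0, 0, -0.0032]]}
{"offset": [[-0.315, 0.045, -0.0], [-0.63, 0.089, -0.0], [-0.946, 0.134, -0.0]], "delta_rot": [[0, 0, -0.001], [0, 0, -0.0021], [0, 0, -0.0031]]}
{"offset": [[-0.315, 0.038, -0.0], [-0.631, 0.076, -0.0], [-0.947, 0.115, -0.0]], "delta_rot": [[0, 0, -0.0011], [0, 0, -0.0021], [0, 0, -0.0032]]}
{"offset": [[-0.317, 0.032, -0.0], [-0.634, 0.064, -0.0], [-0.95, 0.096, -0.0], [-0.95, 0.096, -0.0], [-0.95, 0.096, 0.166], [-0.95, 0.096, 0.333], [-0.95, 0.096, 0.5], [-0.95, 0.096, 0.666]], "delta_rot": [[0, 0, -0.001], [0, 0, -0.0021], [0, 0, -0.0031], [0, 0, -0.0031], [0, 0, -0.0031], [0, 0, -0.0031], [0, 0, -0.0031], [0, 0, -0.0031]]}
{"offset": [[-0.0, -0.0, 0.0]], "delta_rot": [[0, 0, -0.0]]}
[ 555.85 -302.66   40.02    1.48]
```

Call:
{"method": "send_rows", "body": {"offset": [[0.0,0,-0.235],[0.0,0,-0.471],[0.0,0,-0.706],[0.0,0,-0.941],[-0.314,0.051,-0.941],[-0.628,0.101,-0.941],[-0.942,0.152,-0.941]], "delta_rot": [[0,0,0],[0,0,0],[0,0,0],[0,0,0],[0,0,-0.0011],[0,0,-0.0021],[0,0,-0.0032]]}}

```text
time: 13.32
tool_pos: [556.7, 40.1, 119.0]
tcp_rot: [-3.139, 0.0, 1.426]
contact_force: [0.1, -0.2, -3.7]
grip_width: 40.0
finger_force: 30.0
```

Call:
{"method": "send_rows", "body": {"offset": [[-0.315,0.045,0],[-0.63,0.089,0],[-0.946,0.134,0]], "delta_rot": [[0,0,-0.001],[0,0,-0.0021],[0,0,-0.0031]]}}

```text
time: 13.7
tool_pos: [556.2, -74.6, 119.0]
tcp_rot: [-3.139, -0.0, 1.445]
contact_force: [0.0, -0.8, -4.5]
grip_width: 39.7
finger_force: 30.0
```

Call:
{"method": "send_rows", "body": {"offset": [[-0.315,0.038,0],[-0.631,0.076,0],[-0.947,0.115,0]], "delta_rot": [[0,0,-0.0011],[0,0,-0.0021],[0,0,-0.0032]]}}

```text
time: 14.08
tool_pos: [555.6, -188.9, 118.9]
tcp_rot: [-3.139, -0.001, 1.465]
contact_force: [0.6, 0.9, -4.5]
grip_width: 39.9
finger_force: 30.0
```

Call:
{"method": "send_rows", "body": {"offset": [[-0.317,0.032,0],[-0.634,0.064,0],[-0.95,0.096,0],[-0.95,0.096,0],[-0.95,0.096,0.166],[-0.95,0.096,0.333],[-0.95,0.096,0.5],[-0.95,0.096,0.666]], "delta_rot": [[0,0,-0.001],[0,0,-0.0021],[0,0,-0.0031],[0,0,-0.0031],[0,0,-0.0031],[0,0,-0.0031],[0,0,-0.0031],[0,0,-0.0031]]}}

```text
time: 15.08
tool_pos: [555.3, -301.2, 38.5]
tcp_rot: [-3.14, -0.001, 1.485]
contact_force: [0.5, 0.2, -4.9]
grip_width: 40.3
finger_force: 30.0
```

Call:
{"method": "send_rows", "body": {"offset": [[0,0,0],[0,0,0]], "delta_rot": [[0,0,0],[0,0,0]]}}

```text
time: 15.32
tool_pos: [556.1, -302.3, 40.4]
tcp_rot: [3.141, 0.0, 1.485]
contact_force: [0.0, -0.2, -3.5]
grip_width: 39.9
finger_force: 30.0
```

```bash
python3 - <<'E'
from h import *
k=optics.get_calibration('wrist'); im=optics.capture('wrist'); cv2.imwrite("pics/w4.png",im[:,:,::-1])
x,y=fx(-52,50)
plan([(x,y,18,PY,6)])
E
```

```text
{"offset": [[-0.0, -0.0, 0.046], [-0.0, -0.0, 0.092], [-0.0, -0.0, 0.138], [-0.0, -0.0, 0.184]], "delta_rot": [[0, 0, -0.0], [0, 0, -0.0], [0, 0, -0.0], [0, 0, -0.0]]}
[ 555.85 -302.66   17.94    1.48]
```

View pics/w4.png

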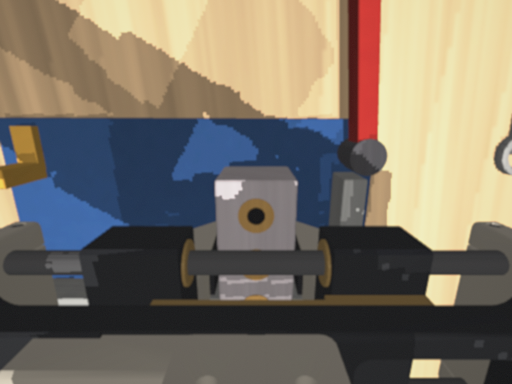

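The wrist picture shows the block held level over the base, with the near end at (256,175). The fingers are clear of the end stop at (348,190) and the hinge at (368,155). I lower it and ease it towards the fence, watching the force.

Call:
{"method": "send_rows", "body": {"offset": [[0,0,0.046],[0,0,0.092],[0,0,0.138],[0,0,0.184],[0,0,0.184]], "delta_rot": [[0,0,0],[0,0,0],[0,0,0],[0,0,0],[0,0,0]]}}

```text
time: 16.0
tool_pos: [555.7, -302.6, 17.5]
tcp_rot: [-3.141, -0.0, 1.484]
contact_force: [-0.0, -0.3, -3.5]
grip_width: 39.7
finger_force: 30.0
```

Call:
{"method": "send_rows", "body": {"offset": [[-0.008,0,0],[-0.017,0,0],[-0.025,0,0],[-0.025,0,0]], "delta_rot": [[0,0,0],[0,0,0],[0,0,0],[0,0,0]]}}

```text
time: 16.5
tool_pos: [555.6, -305.8, 18.0]
tcp_rot: [3.141, 0.0, 1.484]
contact_force: [-0.9, 0.3, -4.4]
grip_width: 39.8
finger_force: 30.0
```

Call:
{"method": "send_rows", "body": {"offset": [[-0.008,0,0],[-0.008,0,0]], "delta_rot": [[0,0,0],[0,0,0]]}}

```text
time: 16.75
tool_pos: [555.6, -306.0, 17.9]
tcp_rot: [-3.141, -0.001, 1.484]
contact_force: [0.5, 3.4, -2.9]
grip_width: 39.6
finger_force: 30.0
```

Call:
{"method": "send_rows", "body": {"offset": [[-0.008,0,0],[-0.008,0,0]], "delta_rot": [[0,0,0],[0,0,0]]}}

```text
time: 17.0
tool_pos: [555.6, -306.0, 18.0]
tcp_rot: [-3.141, -0.002, 1.484]
contact_force: [1.0, 7.2, -1.9]
grip_width: 39.8
finger_force: 30.0
```

```bash
python3 - <<'E'
from h import *
c=json.load(open('cmd.json')); c[0]+=-.041*120*np.cos(c[3]); c[1]+=-.041*120*np.sin(c[3])
c=np.array(c)
plan([(*c[:2],17,c[3],10)]*2,c)
plan([(*fx(-52,46),17,PY,10)]*4)
plan([(*fx(-52,46),80,PY,25)])
plan([(*fx(-106,45),80,PY,25)])
plan([(*fx(-106,45),20,PY,20)]*2)
plan([(*fx(-86,45),20,PY,5)])
E
```

```text
{"offset": [[0.0, 0.0, 0.008], [0.0, 0.0, 0.008]], "delta_rot": [[0, 0, -0.0], [0, 0, -0.0]]}
[ 555.42 -307.56   16.98    1.48]
{"offset": [[0.007, -0.0, -0.0], [0.007, -0.0, -0.0], [0.007, -0.0, -0.0], [0.007, -0.0, -0.0]], "delta_rot": [[0, 0, -0.0], [0, 0, -0.0], [0, 0, -0.0], [0, 0, -0.0]]}
[ 555.5  -306.73   16.98    1.48]
{"offset": [[0.0, -0.0, -0.175], [0.0, -0.0, -0.35], [0.0, -0.0, -0.525]], "delta_rot": [[0, 0, -0.0], [0, 0, -0.0], [0, 0, -0.0]]}
[ 555.5  -306.73   79.98    1.48]
{"offset": [[-0.003, -0.15, -0.0], [-0.005, -0.3, -0.0], [-0.008, -0.45, -0.0]], "delta_rot": [[0, 0, -0.0], [0, 0, -0.0], [0, 0, -0.0]]}
[ 501.61 -303.01   79.98    1.48]
{"offset": [[-0.0, -0.0, 0.167], [-0.0, -0.0, 0.333], [-0.0, -0.0, 0.5], [-0.0, -0.0, 0.5]], "delta_rot": [[0, 0, -0.0], [0, 0, -0.0], [0, 0, -0.0], [0, 0, -0.0]]}
[ 501.61 -303.01   19.98    1.48]
{"offset": [[-0.0, 0.042, -0.0], [-0.0, 0.083, -0.0], [-0.0, 0.125, -0.0], [-0.0, 0.166, -0.0]], "delta_rot": [[0, 0, -0.0], [0, 0, -0.0], [0, 0, -0.0], [0, 0, -0.0]]}
[ 521.46 -304.73   19.98    1.48]
```

Call:
{"method": "send_rows", "body": {"offset": [[0,0,0.008],[0,0,0.008]], "delta_rot": [[0,0,0],[0,0,0]]}}

```text
time: 17.25
tool_pos: [555.6, -306.1, 17.1]
tcp_rot: [-3.141, -0.002, 1.484]
contact_force: [0.1, 7.4, -0.9]
grip_width: 40.2
finger_force: 30.0
```

Call:
{"method": "send_rows", "body": {"offset": [[0.007,0,0],[0.007,0,0],[0.007,0,0],[0.007,0,0]], "delta_rot": [[0,0,0],[0,0,0],[0,0,0],[0,0,0]], "grip": 0.62}}

```text
time: 17.75
tool_pos: [555.6, -307.1, 17.2]
tcp_rot: [3.141, 0.0, 1.484]
contact_force: [-0.3, -0.0, 0.3]
grip_width: 57.1
finger_force: 0.0
```

Call:
{"method": "send_rows", "body": {"offset": [[0,0,-0.175],[0,0,-0.35],[0,0,-0.525],[0,0,-0.525]], "delta_rot": [[0,0,0],[0,0,0],[0,0,0],[0,0,0]]}}

```text
time: 18.25
tool_pos: [556.4, -307.5, 81.7]
tcp_rot: [3.138, 0.002, 1.484]
contact_force: [0.1, -0.1, -0.4]
grip_width: 57.2
finger_force: 0.0
```

Call:
{"method": "send_rows", "body": {"offset": [[-0.003,-0.15,0],[-0.005,-0.3,0],[-0.008,-0.45,0],[-0.008,-0.45,0],[-0.008,-0.45,0],[-0.008,-0.45,0]], "delta_rot": [[0,0,0],[0,0,0],[0,0,0],[0,0,0],[0,0,0],[0,0,0]], "grip": 0}}

```text
time: 19.0
tool_pos: [502.2, -303.1, 79.7]
tcp_rot: [3.141, 0.0, 1.484]
contact_force: [-0.1, 0.0, -0.8]
grip_width: 2.5
finger_force: 0.0
```

Call:
{"method": "send_rows", "body": {"offset": [[0,0,0.167],[0,0,0.333],[0,0,0.5],[0,0,0.5]], "delta_rot": [[0,0,0],[0,0,0],[0,0,0],[0,0,0]]}}

```text
time: 19.5
tool_pos: [501.1, -302.3, 18.5]
tcp_rot: [-3.139, -0.002, 1.485]
contact_force: [-0.0, 0.4, 0.5]
grip_width: 0.2
finger_force: 0.0
```

Call:
{"method": "send_rows", "body": {"offset": [[0,0.042,0],[0,0.083,0],[0,0.125,0],[0,0.166,0]], "delta_rot": [[0,0,0],[0,0,0],[0,0,0],[0,0,0]]}}

```text
time: 20.0
tool_pos: [521.4, -304.8, 20.4]
tcp_rot: [-3.141, 0.0, 1.484]
contact_force: [-3.2, -0.4, 3.6]
grip_width: 0.2
finger_force: 2.0
```

```bash
python3 - <<'E'
from h import *
im=optics.capture('wrist'); cv2.imwrite("pics/w5.png",im[:,:,::-1])
plan([(*fx(-62,45),20,PY,4)])
plan([(*fx(-58,45),20,PY,2)])
E
```

```text
{"offset": [[0.0, 0.029, -0.0], [0.0, 0.057, -0.0], [0.0, 0.086, -0.0], [0.0, 0.115, -0.0], [0.0, 0.143, -0.0], [0.0, 0.172, -0.0], [0.0, 0.2, -0.0]], "delta_rot": [[0, 0, -0.0], [0, 0, -0.0], [0, 0, -0.0], [0, 0, -0.0], [0, 0, -0.0], [0, 0, -0.0], [0, 0, -0.0]]}
[ 545.37 -306.81   19.98    1.48]
{"offset": [[0.0, 0.011, -0.0], [0.0, 0.022, -0.0], [0.0, 0.034, -0.0]], "delta_rot": [[0, 0, -0.0], [0, 0, -0.0], [0, 0, -0.0]]}
[ 549.43 -307.16   19.98    1.48]
```

View pics/w5.png

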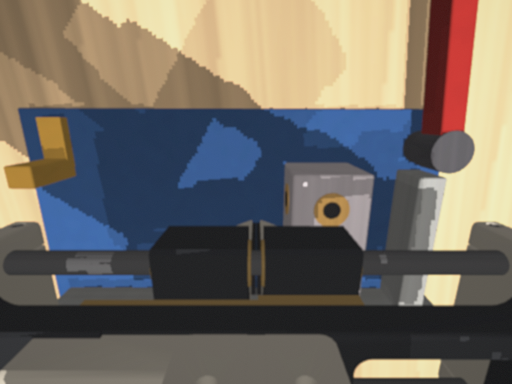

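The picture shows the block upright at (330,190), just right of the closed fingers, with a gap to the end stop at (415,190). I continue the push.

Call:
{"method": "send_rows", "body": {"offset": [[0.0,0.029,0],[0.0,0.057,0],[0.0,0.086,0],[0.0,0.115,0],[0.0,0.143,0],[0.0,0.172,0],[0.0,0.2,0]], "delta_rot": [[0,0,0],[0,0,0],[0,0,0],[0,0,0],[0,0,0],[0,0,0],[0,0,0]]}}

```text
time: 20.92
tool_pos: [545.6, -306.8, 19.9]
tcp_rot: [-3.142, 0.0, 1.484]
contact_force: [-4.3, 0.2, 3.1]
grip_width: 0.6
finger_force: 2.1
```

Call:
{"method": "send_rows", "body": {"offset": [[0.0,0.011,0],[0.0,0.022,0],[0.0,0.034,0]], "delta_rot": [[0,0,0],[0,0,0],[0,0,0]]}}

```text
time: 21.3
tool_pos: [549.4, -307.2, 19.9]
tcp_rot: [-3.141, -0.0, 1.484]
contact_force: [-4.0, 0.5, 1.7]
grip_width: 0.7
finger_force: 1.9
```

Call:
{"method": "send_rows", "body": {"offset": [[0,0.009,0],[0,0.017,0],[0,0.017,0]], "delta_rot": [[0,0,0],[0,0,0],[0,0,0]]}}

```text
time: 21.68
tool_pos: [551.6, -307.4, 19.9]
tcp_rot: [3.141, 0.0, 1.484]
contact_force: [-3.1, 0.9, 2.3]
grip_width: 0.4
finger_force: 1.4
```

Call:
{"method": "send_rows", "body": {"offset": [[0,0.008,0],[0,0.016,0],[0,0.016,0]], "delta_rot": [[0,0,0],[0,0,0],[0,0,0]]}}

```text
time: 22.05
tool_pos: [552.0, -307.2, 19.9]
tcp_rot: [-3.138, -0.001, 1.484]
contact_force: [-10.4, 1.0, 6.5]
grip_width: 0.3
finger_force: 4.8
```

```bash
python3 - <<'E'
from h import *
c=json.load(open('cmd.json')); d=.033*120; c[0]+=d*np.sin(c[3]); c[1]-=d*np.cos(c[3])
plan([(*fx(-65,45),20,PY,8),(*fx(-65,45),80,PY,30),(405,105,220,1.222,45),(405,105,220,1.222,45),(405,105,220,1.222,45)],c)
E
```

```text
{"offset": [[0.0, -0.046, -0.0], [0.0, -0.092, -0.0], [0.0, -0.092, -0.25], [0.0, -0.092, -0.5], [0.302, -0.222, -0.606], [0.603, -0.353, -0.712], [0.905, -0.484, -0.818]], "delta_rot": [[0, 0, -0.0], [0, 0, -0.0], [0, 0, -0.0], [0, 0, -0.0], [0, 0, 0.0038], [0, 0, 0.0076], [0, 0, 0.0114]]}
{"offset": [[0.291, -0.152, -0.106], [0.583, -0.304, -0.212], [0.874, -0.456, -0.319]], "delta_rot": [[0, 0, 0.0038], [0, 0, 0.0076], [0, 0, 0.0113]]}
{"offset": [[0.28, -0.172, -0.106], [0.56, -0.344, -0.212], [0.84, -0.516, -0.318]], "delta_rot": [[0, 0, 0.0038], [0, 0, 0.0076], [0, 0, 0.0114]]}
{"offset": [[0.267, -0.192, -0.106], [0.534, -0.384, -0.212], [0.534, -0.384, -0.212], [0.534, -0.384, -0.212]], "delta_rot": [[0, 0, 0.0038], [0, 0, 0.0076], [0, 0, 0.0076], [0, 0, 0.0076]]}
[405.   105.   220.02   1.22]
```

Call:
{"method": "send_rows", "body": {"offset": [[0.0,-0.046,0],[0.0,-0.092,0],[0.0,-0.092,-0.25],[0.0,-0.092,-0.5],[0.302,-0.222,-0.606],[0.603,-0.353,-0.712],[0.905,-0.484,-0.818]], "delta_rot": [[0,0,0],[0,0,0],[0,0,0],[0,0,0],[0,0,0.0038],[0,0,0.0076],[0,0,0.0114]]}}

```text
time: 22.92
tool_pos: [504.6, -193.2, 118.5]
tcp_rot: [3.141, 0.0, 1.411]
contact_force: [-0.4, 0.0, -0.5]
grip_width: 0.3
finger_force: 0.0
```

Call:
{"method": "send_rows", "body": {"offset": [[0.291,-0.152,-0.106],[0.583,-0.304,-0.212],[0.874,-0.456,-0.319]], "delta_rot": [[0,0,0.0038],[0,0,0.0076],[0,0,0.0113]], "grip": 1}}

```text
time: 23.3
tool_pos: [467.1, -80.9, 156.9]
tcp_rot: [3.14, -0.0, 1.341]
contact_force: [0.2, 0.2, 0.7]
grip_width: 26.0
finger_force: 0.0
```

Call:
{"method": "send_rows", "body": {"offset": [[0.28,-0.172,-0.106],[0.56,-0.344,-0.212],[0.84,-0.516,-0.318]], "delta_rot": [[0,0,0.0038],[0,0,0.0076],[0,0,0.0114]]}}

```text
time: 23.68
tool_pos: [429.7, 31.4, 195.1]
tcp_rot: [3.14, -0.001, 1.269]
contact_force: [-0.5, 0.4, 0.6]
grip_width: 55.8
finger_force: 0.0
```

Call:
{"method": "send_rows", "body": {"offset": [[0.267,-0.192,-0.106],[0.534,-0.384,-0.212],[0.534,-0.384,-0.212],[0.534,-0.384,-0.212],[0.534,-0.384,-0.212]], "delta_rot": [[0,0,0.0038],[0,0,0.0076],[0,0,0.0076],[0,0,0.0076],[0,0,0.0076]]}}

```text
time: 24.3
tool_pos: [405.1, 104.2, 219.6]
tcp_rot: [-3.141, 0.0, 1.221]
contact_force: [0.3, 0.2, 0.4]
grip_width: 91.7
finger_force: 0.0
```

```bash
python3 - <<'E'
from h import *
p,r=pose(); print(p.round(1),r.as_euler('xyz').round(3))
k=optics.get_calibration('wrist'); im=optics.capture('wrist'); cv2.imwrite("pics/w6.png",im[:,:,::-1])
for d in finder.pinpoint('block1','wrist'): print(round(d['confidence'],2),np.round(d['uv'],1),atz(k,d['uv'],20).round(1))
for d in finder.silhouettes('block1','wrist'):
    c=atz(k,np.argwhere(d['region']).mean(0)[::-1],25); print(round(d['confidence'],2),np.round(d['box']),c.round(),fit(k,d['region'],(c[0],c[1],1.2)))
K=optics.get_calibration('top'); im=optics.capture('top'); cv2.imwrite("pics/t6.png",im[:,:,::-1])
for d in finder.pinpoint('block1','top'): print(round(d['confidence'],2),np.round(d['uv'],1),atz(K,d['uv'],20).round(1))
E
```

```text
[405.1 104.2 219.6] [-3.141  0.     1.221]
0.71 [304.1 227.3] [443.4   8.2  20. ]
0.7 [249.  112.2] [424.4 182.7  20. ]
0.74 [272. 207. 341. 248.] [441.  10.  25.] (array([ 4.43037e+02,  7.34500e+00, -2.24000e-01]), np.float64(0.228))
0.7 [238.  74. 271. 153.] [429. 181.  25.] (array([428.066, 178.449,   1.23 ]), np.float64(0.032))
0.88 [250.7 266.5] [444.9  10.6  20. ]
0.79 [386.1 206.4] [ 596.5 -300.6   20. ]
0.68 [143.3 142.2] [729.7 282.7  20. ]
```

View pics/w6.png

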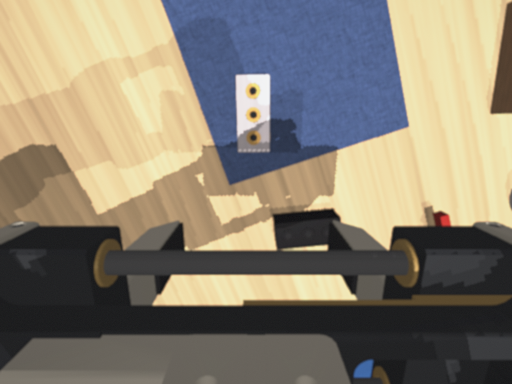

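The wrist picture shows the second block unmoved on the mat at (253,113).

```bash
python3 - <<'E'
from h import *
B=(428.1,178.5)
plan([(*B,100,1.23,45),(*B,7,1.23,25),(*B,7,1.23,25)])
print('---')
x,y=fx(-96,50)
plan([(*B,120,1.23,35),(x,y,120,PY,40),(x,y,120,PY,40),(x,y,18,PY,20),(x,y,18,PY,25)])
E
```

```text
{"offset": [[0.16, -0.007, 0.25], [0.321, -0.014, 0.5], [0.481, -0.021, 0.75], [0.641, -0.028, 1.0]], "delta_rot": [[0, 0, -0.0003], [0, 0, -0.0006], [0, 0, -0.0009], [0, 0, -0.0012]]}
{"offset": [[0.0, -0.0, 0.194], [0.0, -0.0, 0.388], [0.0, -0.0, 0.581], [0.0, -0.0, 0.775], [0.0, -0.0, 0.775]], "delta_rot": [[0, 0, -0.0], [0, 0, -0.0], [0, 0, -0.0], [0, 0, -0.0], [0, 0, -0.0]]}
[428.12 178.44   7.02   1.23]
---
{"offset": [[0.0, -0.0, -0.235], [0.0, -0.0, -0.471], [0.0, -0.0, -0.706], [0.0, -0.0, -0.941], [-0.27, 0.153, -0.941], [-0.54, 0.306, -0.941], [-0.811, 0.459, -0.941]], "delta_rot": [[0, 0, -0.0], [0, 0, -0.0], [0, 0, -0.0], [0, 0, -0.0], [0, 0, -0.0032], [0, 0, -0.0063], [0, 0, -0.0094]]}
{"offset": [[-0.279, 0.137, -0.0], [-0.558, 0.273, -0.0], [-0.837, 0.41, -0.0]], "delta_rot": [[0, 0, -0.0031], [0, 0, -0.0062], [0, 0, -0.0093]]}
{"offset": [[-0.286, 0.121, -0.0], [-0.573, 0.241, -0.0], [-0.859, 0.361, -0.0]], "delta_rot": [[0, 0, -0.0031], [0, 0, -0.0063], [0, 0, -0.0094]]}
{"offset": [[-0.293, 0.103, -0.0], [-0.586, 0.207, -0.0], [-0.879, 0.31, -0.0]], "delta_rot": [[0, 0, -0.0031], [0, 0, -0.0062], [0, 0, -0.0093]]}
{"offset": [[-0.299, 0.086, -0.0], [-0.299, 0.086, -0.0], [-0.299, 0.086, 0.141], [-0.299, 0.086, 0.283], [-0.299, 0.086, 0.425], [-0.299, 0.086, 0.566], [-0.299, 0.086, 0.708], [-0.299, 0.086, 0.85]], "delta_rot": [[0, 0, -0.0031], [0, 0, -0.0031], [0, 0, -0.0031], [0, 0, -0.0031], [0, 0, -0.0031], [0, 0, -0.0031], [0, 0, -0.0031], [0, 0, -0.0031]]}
{"offset": [[0.0, -0.0, -0.0]], "delta_rot": [[0, 0, -0.0]]}
[ 512.03 -298.91   17.94    1.48]
```

Call:
{"method": "send_rows", "body": {"offset": [[0.16,-0.007,0.25],[0.321,-0.014,0.5],[0.481,-0.021,0.75],[0.641,-0.028,1.0]], "delta_rot": [[0,0,-0.0003],[0,0,-0.0006],[0,0,-0.0009],[0,0,-0.0012]]}}

```text
time: 25.05
tool_pos: [428.5, 178.8, 99.0]
tcp_rot: [3.141, -0.0, 1.229]
contact_force: [0.2, -0.3, 0.8]
grip_width: 92.2
finger_force: 0.0
```

Call:
{"method": "send_rows", "body": {"offset": [[0.0,0,0.194],[0.0,0,0.388],[0.0,0,0.581],[0.0,0,0.775],[0.0,0,0.775]], "delta_rot": [[0,0,0],[0,0,0],[0,0,0],[0,0,0],[0,0,0]]}}

```text
time: 25.68
tool_pos: [427.1, 178.0, 5.7]
tcp_rot: [-3.139, 0.002, 1.229]
contact_force: [-0.5, -0.5, 0.8]
grip_width: 91.9
finger_force: 0.0
```

Call:
{"method": "send_rows", "body": {"offset": [[0,0,0],[0,0,0],[0,0,0],[0,0,0],[0,0,0],[0,0,0],[0,0,0]], "delta_rot": [[0,0,0],[0,0,0],[0,0,0],[0,0,0],[0,0,0],[0,0,0],[0,0,0]], "grip": 0.3}}

```text
time: 26.55
tool_pos: [428.2, 178.4, 7.0]
tcp_rot: [3.141, 0.0, 1.23]
contact_force: [-0.3, 0.2, 2.7]
grip_width: 39.8
finger_force: 30.0
```

Call:
{"method": "send_rows", "body": {"offset": [[0.0,0,-0.235],[0.0,0,-0.471],[0.0,0,-0.706],[0.0,0,-0.941],[-0.27,0.153,-0.941],[-0.54,0.306,-0.941],[-0.811,0.459,-0.941]], "delta_rot": [[0,0,0],[0,0,0],[0,0,0],[0,0,0],[0,0,-0.0032],[0,0,-0.0063],[0,0,-0.0094]]}}

```text
time: 27.42
tool_pos: [446.8, 67.3, 119.3]
tcp_rot: [-3.14, 0.001, 1.29]
contact_force: [0.7, 0.1, -4.9]
grip_width: 39.7
finger_force: 30.0
```

Call:
{"method": "send_rows", "body": {"offset": [[-0.279,0.137,0],[-0.558,0.273,0],[-0.837,0.41,0]], "delta_rot": [[0,0,-0.0031],[0,0,-0.0062],[0,0,-0.0093]]}}

```text
time: 27.8
tool_pos: [466.0, -42.9, 119.1]
tcp_rot: [-3.139, -0.0, 1.348]
contact_force: [0.3, 0.4, -4.2]
grip_width: 39.6
finger_force: 30.0
```

Call:
{"method": "send_rows", "body": {"offset": [[-0.286,0.121,0],[-0.573,0.241,0],[-0.859,0.361,0]], "delta_rot": [[0,0,-0.0031],[0,0,-0.0063],[0,0,-0.0094]]}}

```text
time: 28.18
tool_pos: [485.5, -152.9, 119.0]
tcp_rot: [-3.139, -0.001, 1.407]
contact_force: [-0.6, 0.6, -4.4]
grip_width: 39.7
finger_force: 30.0
```

Call:
{"method": "send_rows", "body": {"offset": [[-0.293,0.103,0],[-0.586,0.207,0],[-0.879,0.31,0],[-0.879,0.31,0]], "delta_rot": [[0,0,-0.0031],[0,0,-0.0062],[0,0,-0.0093],[0,0,-0.0093]]}}

```text
time: 28.68
tool_pos: [505.2, -264.3, 118.7]
tcp_rot: [-3.14, -0.0, 1.462]
contact_force: [-0.1, 0.3, -5.0]
grip_width: 39.6
finger_force: 30.0
```

Call:
{"method": "send_rows", "body": {"offset": [[-0.299,0.086,0],[-0.299,0.086,0],[-0.299,0.086,0.141],[-0.299,0.086,0.283],[-0.299,0.086,0.425],[-0.299,0.086,0.566],[-0.299,0.086,0.708],[-0.299,0.086,0.85]], "delta_rot": [[0,0,-0.0031],[0,0,-0.0031],[0,0,-0.0031],[0,0,-0.0031],[0,0,-0.0031],[0,0,-0.0031],[0,0,-0.0031],[0,0,-0.0031]]}}

```text
time: 29.68
tool_pos: [512.1, -298.9, 16.8]
tcp_rot: [3.142, 0.0, 1.484]
contact_force: [-0.5, -0.2, 18.7]
grip_width: 39.6
finger_force: 30.0
```

Call:
{"method": "send_rows", "body": {"offset": [[0,0,0],[-0.008,0,0],[-0.017,0,0],[-0.017,0,0]], "delta_rot": [[0,0,0],[0,0,0],[0,0,0],[0,0,0]]}}

```text
time: 30.18
tool_pos: [511.9, -301.2, 18.2]
tcp_rot: [3.141, 0.0, 1.484]
contact_force: [0.3, 0.0, -4.3]
grip_width: 40.2
finger_force: 30.0
```

Call:
{"method": "send_rows", "body": {"offset": [[-0.008,0,0],[-0.016,0,0],[-0.016,0,0]], "delta_rot": [[0,0,0],[0,0,0],[0,0,0]]}}

```text
time: 30.55
tool_pos: [511.7, -302.9, 18.0]
tcp_rot: [3.142, 0.0, 1.484]
contact_force: [0.7, -0.7, -4.3]
grip_width: 39.9
finger_force: 30.0
```

Call:
{"method": "send_rows", "body": {"offset": [[-0.008,0,0],[-0.016,0,0],[-0.016,0,0]], "delta_rot": [[0,0,0],[0,0,0],[0,0,0]]}}

```text
time: 30.92
tool_pos: [511.7, -302.9, 18.0]
tcp_rot: [-3.141, -0.003, 1.484]
contact_force: [0.9, 7.0, -1.6]
grip_width: 39.4
finger_force: 30.0
```

Call:
{"method": "send_rows", "body": {"offset": [[-0.008,0,0],[-0.008,0,0]], "delta_rot": [[0,0,0],[0,0,0]]}}

```text
time: 31.18
tool_pos: [511.7, -302.9, 18.0]
tcp_rot: [-3.141, -0.004, 1.484]
contact_force: [2.3, 12.3, 0.2]
grip_width: 40.0
finger_force: 30.0
```

```bash
python3 - <<'E'
from h import *
c=np.array(json.load(open('cmd.json'))); d=-.057*120; c[0]+=d*np.cos(c[3]); c[1]+=d*np.sin(c[3])
plan([(*c[:2],17,c[3],10)]*2,c)
plan([(*fx(-96,46),17,PY,10)]*4)
plan([(*fx(-96,46),80,PY,25)])
plan([(*fx(-146,45),80,PY,25)])
plan([(*fx(-146,45),20,PY,20)]*2)
plan([(*fx(-126,45),20,PY,6),(*fx(-106,45),20,PY,5)])
plan([(*fx(-97,45),20,PY,3)]*2)
plan([(*fx(-95,45),20,PY,1)]*2)
E
```

```text
{"offset": [[0.0, 0.0, 0.008], [0.0, 0.0, 0.008]], "delta_rot": [[0, 0, -0.0], [0, 0, -0.0]]}
[ 511.44 -305.72   16.98    1.48]
{"offset": [[0.024, -0.0, -0.0], [0.024, -0.0, -0.0], [0.024, -0.0, -0.0], [0.024, -0.0, -0.0]], "delta_rot": [[0, 0, -0.0], [0, 0, -0.0], [0, 0, -0.0], [0, 0, -0.0]]}
[ 511.69 -302.85   16.98    1.48]
{"offset": [[-0.0, -0.0, -0.175], [-0.0, -0.0, -0.35], [-0.0, -0.0, -0.525]], "delta_rot": [[0, 0, -0.0], [0, 0, -0.0], [0, 0, -0.0]]}
[ 511.69 -302.85   79.98    1.48]
{"offset": [[-0.003, -0.139, -0.0], [-0.006, -0.278, -0.0], [-0.009, -0.417, -0.0]], "delta_rot": [[0, 0, -0.0], [0, 0, -0.0], [0, 0, -0.0]]}
[ 461.75 -299.6    79.98    1.48]
{"offset": [[0.0, -0.0, 0.167], [0.0, -0.0, 0.333], [0.0, -0.0, 0.5], [0.0, -0.0, 0.5]], "delta_rot": [[0, 0, -0.0], [0, 0, -0.0], [0, 0, -0.0], [0, 0, -0.0]]}
[ 461.75 -299.6    19.98    1.48]
{"offset": [[0.0, 0.042, -0.0], [0.0, 0.083, -0.0], [0.0, 0.125, -0.0], [0.0, 0.167, -0.0], [0.0, 0.208, -0.0], [0.0, 0.25, -0.0], [0.0, 0.292, -0.0], [0.0, 0.333, -0.0]], "delta_rot": [[0, 0, -0.0], [0, 0, -0.0], [0, 0, -0.0], [0, 0, -0.0], [0, 0, -0.0], [0, 0, -0.0], [0, 0, -0.0], [0, 0, -0.0]]}
[ 501.56 -303.05   19.98    1.48]
{"offset": [[0.0, 0.019, -0.0], [0.0, 0.038, -0.0], [0.0, 0.056, -0.0], [0.0, 0.075, -0.0], [0.0, 0.075, -0.0]], "delta_rot": [[0, 0, -0.0], [0, 0, -0.0], [0, 0, -0.0], [0, 0, -0.0], [0, 0, -0.0]]}
[ 510.52 -303.83   19.98    1.48]
{"offset": [[0.0, 0.006, -0.0], [0.0, 0.011, -0.0], [0.0, 0.017, -0.0], [0.0, 0.017, -0.0]], "delta_rot": [[0, 0, -0.0], [0, 0, -0.0], [0, 0, -0.0], [0, 0, -0.0]]}
[ 512.55 -304.01   19.98    1.48]
```

Call:
{"method": "send_rows", "body": {"offset": [[0,0,0.008],[0,0,0.008]], "delta_rot": [[0,0,0],[0,0,0]]}}

```text
time: 31.42
tool_pos: [511.5, -302.9, 17.0]
tcp_rot: [-3.14, -0.004, 1.484]
contact_force: [2.6, 10.3, 0.6]
grip_width: 39.6
finger_force: 30.0
```

Call:
{"method": "send_rows", "body": {"offset": [[0,0,0],[0,0,0],[0,0,0],[0.024,0,0],[0.024,0,0]], "delta_rot": [[0,0,0],[0,0,0],[0,0,0],[0,0,0],[0,0,0]], "grip": 0.62}}

```text
time: 32.05
tool_pos: [511.7, -302.7, 17.0]
tcp_rot: [-3.142, 0.0, 1.484]
contact_force: [0.1, 0.1, -0.5]
grip_width: 56.8
finger_force: 0.0
```

Call:
{"method": "send_rows", "body": {"offset": [[0,0,-0.175],[0,0,-0.35],[0,0,-0.525],[0,0,-0.525]], "delta_rot": [[0,0,0],[0,0,0],[0,0,0],[0,0,0]]}}

```text
time: 32.55
tool_pos: [512.6, -303.5, 81.4]
tcp_rot: [3.139, 0.002, 1.484]
contact_force: [-0.5, -0.3, 0.5]
grip_width: 56.7
finger_force: 0.0
```

Call:
{"method": "send_rows", "body": {"offset": [[-0.003,-0.139,0],[-0.006,-0.278,0],[-0.009,-0.417,0],[-0.009,-0.417,0],[-0.009,-0.417,0],[-0.009,-0.417,0]], "delta_rot": [[0,0,0],[0,0,0],[0,0,0],[0,0,0],[0,0,0],[0,0,0]], "grip": 0}}

```text
time: 33.3
tool_pos: [462.3, -299.6, 79.7]
tcp_rot: [3.141, 0.0, 1.484]
contact_force: [0.2, 0.2, -0.9]
grip_width: 2.7
finger_force: 0.0
```

Call:
{"method": "send_rows", "body": {"offset": [[0,0,0.167],[0,0,0.333],[0,0,0.5],[0,0,0.5]], "delta_rot": [[0,0,0],[0,0,0],[0,0,0],[0,0,0]]}}

```text
time: 33.8
tool_pos: [461.3, -298.9, 18.6]
tcp_rot: [-3.139, -0.002, 1.484]
contact_force: [0.4, -0.6, 0.5]
grip_width: -0.0
finger_force: 0.0
```

Call:
{"method": "send_rows", "body": {"offset": [[0.0,0.042,0],[0.0,0.083,0],[0.0,0.125,0],[0.0,0.167,0],[0.0,0.208,0],[0.0,0.25,0],[0.0,0.292,0],[0.0,0.333,0]], "delta_rot": [[0,0,0],[0,0,0],[0,0,0],[0,0,0],[0,0,0],[0,0,0],[0,0,0],[0,0,0]]}}

```text
time: 34.8
tool_pos: [501.9, -303.1, 20.0]
tcp_rot: [-3.141, 0.0, 1.484]
contact_force: [-3.5, 1.1, 3.7]
grip_width: 0.6
finger_force: 2.3
```

Call:
{"method": "send_rows", "body": {"offset": [[0.0,0.019,0],[0.0,0.038,0],[0.0,0.056,0],[0.0,0.075,0],[0.0,0.075,0]], "delta_rot": [[0,0,0],[0,0,0],[0,0,0],[0,0,0],[0,0,0]]}}

```text
time: 35.42
tool_pos: [510.9, -303.9, 19.9]
tcp_rot: [3.141, 0.0, 1.484]
contact_force: [-1.4, 0.6, 1.4]
grip_width: 0.4
finger_force: 1.0
```

Call:
{"method": "send_rows", "body": {"offset": [[0.0,0.006,0],[0.0,0.011,0],[0.0,0.017,0],[0.0,0.017,0]], "delta_rot": [[0,0,0],[0,0,0],[0,0,0],[0,0,0]]}}

```text
time: 35.92
tool_pos: [512.1, -303.8, 19.9]
tcp_rot: [-3.141, -0.0, 1.484]
contact_force: [-5.1, 2.1, 3.5]
grip_width: 0.4
finger_force: 2.8
```

Call:
{"method": "send_rows", "body": {"offset": [[0.0,0.008,0],[0.0,0.016,0],[0.0,0.016,0]], "delta_rot": [[0,0,0],[0,0,0],[0,0,0]]}}

```text
time: 36.3
tool_pos: [512.1, -303.8, 19.9]
tcp_rot: [-3.137, -0.001, 1.484]
contact_force: [-13.4, 1.1, 9.2]
grip_width: 0.4
finger_force: 6.8
```

```bash
python3 - <<'E'
from h import *
c=np.array(json.load(open('cmd.json'))); d=.016*120; c[0]+=d*np.sin(c[3]); c[1]-=d*np.cos(c[3])
plan([(*fx(-110,45),20,PY,10),(*fx(-110,45),80,PY,25),(*fx(-110,-10),200,PY,40),(*fx(-110,-10),200,PY,40),(*fx(-110,-10),200,PY,40)],c)
E
```

```text
{"offset": [[0.0, -0.071, -0.0], [0.0, -0.141, -0.0], [0.0, -0.141, -0.167], [0.0, -0.141, -0.333], [0.0, -0.141, -0.5], [-0.114, -0.141, -0.75], [-0.229, -0.141, -1.0]], "delta_rot": [[0, 0, -0.0], [0, 0, -0.0], [0, 0, -0.0], [0, 0, -0.0], [0, 0, -0.0], [0, 0, -0.0], [0, 0, -0.0]]}
{"offset": [[-0.114, -0.0, -0.25], [-0.229, -0.0, -0.5], [-0.229, -0.0, -0.5], [-0.229, -0.0, -0.5]], "delta_rot": [[0, 0, -0.0], [0, 0, -0.0], [0, 0, -0.0], [0, 0, -0.0]]}
[ 492.86 -357.47  199.98    1.48]
```

Call:
{"method": "send_rows", "body": {"offset": [[0.0,-0.071,0],[0.0,-0.141,0],[0.0,-0.141,-0.167],[0.0,-0.141,-0.333],[0.0,-0.141,-0.5],[-0.114,-0.141,-0.75],[-0.229,-0.141,-1.0]], "delta_rot": [[0,0,0],[0,0,0],[0,0,0],[0,0,0],[0,0,0],[0,0,0],[0,0,0]]}}

```text
time: 37.17
tool_pos: [495.3, -330.2, 140.8]
tcp_rot: [3.141, 0.0, 1.485]
contact_force: [-0.0, -0.1, -0.6]
grip_width: 0.2
finger_force: 0.0
```

Call:
{"method": "send_rows", "body": {"offset": [[-0.114,0,-0.25],[-0.229,0,-0.5],[-0.229,0,-0.5],[-0.229,0,-0.5]], "delta_rot": [[0,0,0],[0,0,0],[0,0,0],[0,0,0]]}}

```text
time: 37.67
tool_pos: [492.5, -356.8, 198.8]
tcp_rot: [-3.141, -0.001, 1.484]
contact_force: [0.2, 0.0, -0.2]
grip_width: 0.3
finger_force: 0.0
```

```bash
python3 - <<'E'
from h import *
p,r=pose(); print(p.round(1))
im=optics.capture('wrist'); cv2.imwrite("pics/w7.png",cv2.resize(im[:260,200:460,::-1],None,fx=2.3,fy=2.3,interpolation=cv2.INTER_CUBIC))
E
```

```text
[ 492.5 -356.8  198.8]
```

View pics/w7.png

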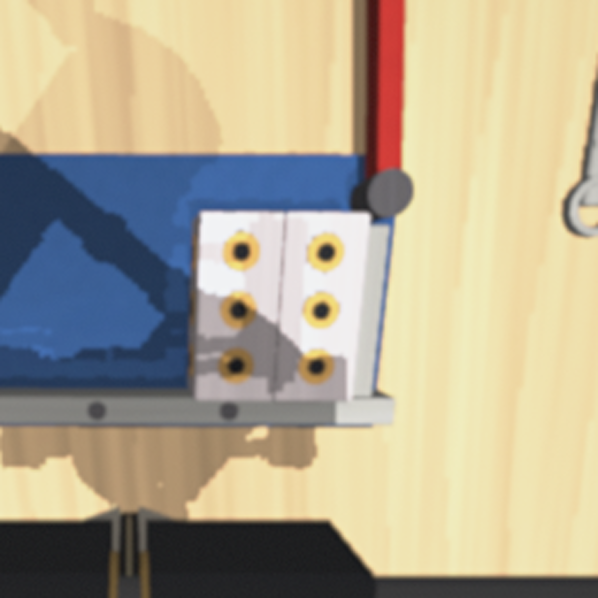

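The zoomed wrist picture shows the two blocks tight together, seam at (282,300). Both ends line up at row 212, against the fence below and the end stop on the right. I nudge the ends towards the fence to confirm, then locate the knob.

```bash
python3 - <<'E'
from h import *
k=optics.get_calibration('wrist')
Ri=R.from_euler('z',-FY)
for u in ((202,212),(285,212),(369,212),(196,400),(276,399),(350,398)):
    q=atz(k,np.array(u)/2.3+[200,0],50); q[:2]-=C; print(u,Ri.apply(q)[:2].round(1))
K={c:optics.get_calibration(c) for c in("scene","top")}; uv={}
for c in K:
    optics.capture(c); 
    for t in('bar_knob','bar_hinge'):
        d=finder.pinpoint(t,c)
        print(c,t,[(round(e['confidence'],2),np.round(e['uv'],1),atz(K[c],e['uv'],80 if 'k' in t[4:5] else 30).round(1)) for e in d]); 
        if d: uv[c,t]=d[0]['uv']
for t in('bar_knob','bar_hinge'):
    try: print(t,tri([ray(K[c],uv[c,t]) for c in K]))
    except KeyError: pass
plan([(*fx(-40,122),110,PY,40),(*fx(-40,122),20,PY,25),(*fx(-40,122),20,PY,25)])
plan([(*fx(-40,104),20,PY,4)]); plan([(*fx(-40,100),20,PY,1.5)]*2)
E
```

```text
(202, 212) [-76.6  91. ]
(285, 212) [-38.1  91. ]
(369, 212) [ 1.  90.9]
(196, 400) [-76.8   2. ]
(276, 399) [-36.6   2.6]
(350, 398) [0.5 3.1]
scene bar_knob [(0.77, array([235.9, 198. ]), array([627. , -72.3,  80. ]))]
scene bar_hinge [(0.7, array([156.2, 229.3]), array([ 629.3, -258.6,   30. ]))]
top bar_knob [(0.67, array([290.8, 187. ]), array([619.7, -70.9,  80. ]))]
top bar_hinge [(0.78, array([372.3, 195.4]), array([ 619.3, -265.8,   30. ]))]
bar_knob (array([621.81943542, -71.58225792,  71.15735435]), np.float64(0.083079718517131))
bar_hinge (array([ 622.22168337, -264.23192533,   19.93151028]), np.float64(4.457656969957384))
{"offset": [[0.22, 0.117, 0.15], [0.44, 0.233, 0.3], [0.66, 0.35, 0.45], [0.88, 0.466, 0.6]], "delta_rot": [[0, 0, -0.0], [0, 0, -0.0], [0, 0, -0.0], [0, 0, -0.0]]}
{"offset": [[0.22, 0.117, 0.15], [0.22, 0.117, 0.337], [0.22, 0.117, 0.525], [0.22, 0.117, 0.712], [0.22, 0.117, 0.9], [0.22, 0.117, 0.9]], "delta_rot": [[0, 0, -0.0], [0, 0, -0.0], [0, 0, -0.0], [0, 0, -0.0], [0, 0, -0.0], [0, 0, -0.0]]}
[ 573.97 -232.01   19.98    1.48]
{"offset": [[-0.03, 0.0, -0.0], [-0.06, 0.0, -0.0], [-0.09, 0.0, -0.0], [-0.12, 0.0, -0.0], [-0.15, 0.0, -0.0]], "delta_rot": [[0, 0, -0.0], [0, 0, -0.0], [0, 0, -0.0], [0, 0, -0.0], [0, 0, -0.0]]}
[ 572.42 -249.95   19.98    1.48]
{"offset": [[-0.011, 0.0, -0.0], [-0.022, 0.0, -0.0], [-0.033, 0.0, -0.0], [-0.033, 0.0, -0.0]], "delta_rot": [[0, 0, -0.0], [0, 0, -0.0], [0, 0, -0.0], [0, 0, -0.0]]}
[ 572.07 -253.89   19.98    1.48]
```

Call:
{"method": "send_rows", "body": {"offset": [[0.22,0.117,0.15],[0.44,0.233,0.3],[0.66,0.35,0.45],[0.88,0.466,0.6]], "delta_rot": [[0,0,0],[0,0,0],[0,0,0],[0,0,0]]}}

```text
time: 38.52
tool_pos: [558.2, -256.2, 127.3]
tcp_rot: [3.142, 0.0, 1.484]
contact_force: [-0.6, -0.1, 0.0]
grip_width: 0.2
finger_force: 0.0
```

Call:
{"method": "send_rows", "body": {"offset": [[0.22,0.117,0.15],[0.22,0.117,0.337],[0.22,0.117,0.525],[0.22,0.117,0.712],[0.22,0.117,0.9],[0.22,0.117,0.9]], "delta_rot": [[0,0,0],[0,0,0],[0,0,0],[0,0,0],[0,0,0],[0,0,0]]}}

```text
time: 39.28
tool_pos: [572.8, -231.3, 18.1]
tcp_rot: [-3.138, -0.002, 1.484]
contact_force: [0.1, -0.3, 0.9]
grip_width: 0.3
finger_force: 0.0
```

Call:
{"method": "send_rows", "body": {"offset": [[-0.03,0.0,0],[-0.06,0.0,0],[-0.09,0.0,0],[-0.12,0.0,0],[-0.15,0.0,0]], "delta_rot": [[0,0,0],[0,0,0],[0,0,0],[0,0,0],[0,0,0]]}}

```text
time: 39.9
tool_pos: [572.4, -250.3, 20.1]
tcp_rot: [3.141, 0.0, 1.484]
contact_force: [-0.4, 0.1, 0.5]
grip_width: 0.3
finger_force: 0.0
```

Call:
{"method": "send_rows", "body": {"offset": [[-0.011,0.0,0],[-0.022,0.0,0],[-0.033,0.0,0],[-0.033,0.0,0]], "delta_rot": [[0,0,0],[0,0,0],[0,0,0],[0,0,0]]}}

```text
time: 40.4
tool_pos: [572.1, -252.2, 20.0]
tcp_rot: [-3.141, -0.002, 1.484]
contact_force: [-0.3, 7.5, 3.0]
grip_width: 0.5
finger_force: 3.5
```

```bash
python3 - <<'E'
from h import *
plan([(*fx(-40,112),20,PY,12),(*fx(-40,112),110,PY,30),(623,-71,125,1.6,40),(623,-71,125,1.6,40),(623,-71,52,1.6,20),(623,-71,52,1.6,20)])
print('---arc')
H=np.array(fx(12,100)); w=[]
for th in np.arange(1.40,0.02,-0.1):
    a=np.pi+FY-th; x,y=H+190*np.array([np.cos(a),np.sin(a)]); w.append((x,y,52,FY-th+np.pi,25))
plan(w)
E
```

```text
{"offset": [[0.1, 0.0, -0.0], [0.1, 0.0, -0.25], [0.1, 0.0, -0.5], [0.1, 0.0, -0.75], [0.391, 0.058, -0.775], [0.682, 0.116, -0.8], [0.973, 0.175, -0.825]], "delta_rot": [[0, 0, -0.0], [0, 0, -0.0], [0, 0, -0.0], [0, 0, -0.0], [0, 0, -0.0037], [0, 0, -0.0074], [0, 0, -0.0111]]}
{"offset": [[0.286, 0.078, -0.025], [0.573, 0.156, -0.05], [0.573, 0.156, -0.05], [0.573, 0.156, 0.102], [0.573, 0.156, 0.254], [0.573, 0.156, 0.406], [0.573, 0.156, 0.558], [0.573, 0.156, 0.558]], "delta_rot": [[0, 0, -0.0037], [0, 0, -0.0073], [0, 0, -0.0073], [0, 0, -0.0073], [0, 0, -0.0073], [0, 0, -0.0073], [0, 0, -0.0073], [0, 0, -0.0073]]}
[622.98 -70.95  52.02   1.6 ]
---arc
{"offset": [[0.019, -0.125, 0.0], [0.003, -0.283, 0.0], [-0.03, -0.437, 0.0], [-0.077, -0.588, 0.0], [-0.14, -0.734, 0.0], [-0.216, -0.872, 0.0]], "delta_rot": [[0, 0, -0.0088], [0, 0, -0.0247], [0, 0, -0.0406], [0, 0, -0.0566], [0, 0, -0.0725], [0, 0, -0.0884]]}
{"offset": [[-0.008, -0.159, 0.0], [-0.032, -0.315, 0.0], [-0.071, -0.468, 0.0], [-0.125, -0.617, 0.0], [-0.194, -0.76, 0.0], [-0.277, -0.895, 0.0]], "delta_rot": [[0, 0, -0.0159], [0, 0, -0.0318], [0, 0, -0.0477], [0, 0, -0.0636], [0, 0, -0.0796], [0, 0, -0.0955]]}
{"offset": [[-0.008, -0.157, 0.0], [-0.031, -0.314, 0.0]], "delta_rot": [[0, 0, -0.0159], [0, 0, -0.0318]]}
[ 437.14 -223.17   52.02    2.96]
```

Call:
{"method": "send_rows", "body": {"offset": [[0.1,0.0,0],[0.1,0.0,-0.25],[0.1,0.0,-0.5],[0.1,0.0,-0.75],[0.391,0.058,-0.775],[0.682,0.116,-0.8],[0.973,0.175,-0.825]], "delta_rot": [[0,0,0],[0,0,0],[0,0,0],[0,0,0],[0,0,-0.0037],[0,0,-0.0074],[0,0,-0.0111]]}}

```text
time: 41.28
tool_pos: [603.2, -138.2, 119.1]
tcp_rot: [3.141, 0.001, 1.555]
contact_force: [-0.3, 0.2, -0.1]
grip_width: 0.3
finger_force: 0.0
```

Call:
{"method": "send_rows", "body": {"offset": [[0,0,0],[0,0,0],[0,0,0],[0,0,0],[0,0,0]], "delta_rot": [[0,0,0],[0,0,0],[0,0,0],[0,0,0],[0,0,0]], "grip": 1}}

```text
time: 41.9
tool_pos: [603.0, -140.0, 118.9]
tcp_rot: [-3.142, 0.0, 1.553]
contact_force: [-0.3, -0.2, 0.3]
grip_width: 45.8
finger_force: 0.0
```

Call:
{"method": "send_rows", "body": {"offset": [[0.286,0.078,-0.025],[0.573,0.156,-0.05],[0.573,0.156,-0.05],[0.573,0.156,0.102],[0.573,0.156,0.254],[0.573,0.156,0.406],[0.573,0.156,0.558],[0.573,0.156,0.558]], "delta_rot": [[0,0,-0.0037],[0,0,-0.0073],[0,0,-0.0073],[0,0,-0.0073],[0,0,-0.0073],[0,0,-0.0073],[0,0,-0.0073],[0,0,-0.0073]]}}

```text
time: 42.9
tool_pos: [621.8, -71.4, 50.3]
tcp_rot: [-3.138, -0.001, 1.599]
contact_force: [0.2, 0.4, 0.3]
grip_width: 92.0
finger_force: 0.0
```

Call:
{"method": "send_rows", "body": {"offset": [[0,0,0],[0,0,0],[0,0,0],[0,0,0],[0,0,0],[0,0,0]], "delta_rot": [[0,0,0],[0,0,0],[0,0,0],[0,0,0],[0,0,0],[0,0,0]], "grip": 0.36}}

```text
time: 43.65
tool_pos: [623.0, -71.0, 52.0]
tcp_rot: [3.142, 0.0, 1.6]
contact_force: [0.2, 0.5, 0.1]
grip_width: 36.7
finger_force: 0.0
```

Call:
{"method": "send_rows", "body": {"offset": [[0.019,-0.125,0.0],[0.003,-0.283,0.0],[-0.03,-0.437,0.0],[-0.077,-0.588,0.0],[-0.14,-0.734,0.0],[-0.216,-0.872,0.0]], "delta_rot": [[0,0,-0.0088],[0,0,-0.0247],[0,0,-0.0406],[0,0,-0.0566],[0,0,-0.0725],[0,0,-0.0884]]}}

```text
time: 44.4
tool_pos: [518.9, -100.0, 52.2]
tcp_rot: [3.141, 0.001, 2.159]
contact_force: [0.7, 0.1, 0.2]
grip_width: 33.3
finger_force: 0.5
```

Call:
{"method": "send_rows", "body": {"offset": [[-0.008,-0.159,0.0],[-0.032,-0.315,0.0],[-0.071,-0.468,0.0],[-0.125,-0.617,0.0],[-0.194,-0.76,0.0],[-0.277,-0.895,0.0]], "delta_rot": [[0,0,-0.0159],[0,0,-0.0318],[0,0,-0.0477],[0,0,-0.0636],[0,0,-0.0796],[0,0,-0.0955]]}}

```text
time: 45.15
tool_pos: [447.7, -187.2, 52.2]
tcp_rot: [3.141, 0.0, 2.759]
contact_force: [1.2, 1.6, 0.6]
grip_width: 32.8
finger_force: 0.5
```

Call:
{"method": "send_rows", "body": {"offset": [[-0.008,-0.157,0.0],[-0.031,-0.314,0.0],[-0.031,-0.314,0.0]], "delta_rot": [[0,0,-0.0159],[0,0,-0.0318],[0,0,-0.0318]]}}

```text
time: 45.52
tool_pos: [437.1, -224.1, 52.1]
tcp_rot: [-3.141, 0.001, 2.952]
contact_force: [-0.6, 0.4, -0.4]
grip_width: 32.9
finger_force: 0.0
```

```bash
python3 - <<'E'
from h import *
H=np.array(fx(12,100))
def W(th,s):
    a=np.pi+FY-th; x,y=H+190*np.array([np.cos(a),np.sin(a)]); return (x,y,52,FY-th+np.pi,s)
plan([W(0.05,5),W(0.0,5)]); plan([W(-0.02,2)]*2); plan([W(-0.035,1.5)]*2)
E
```

```text
{"offset": [[-0.001, -0.04, 0.0], [-0.002, -0.079, 0.0], [-0.005, -0.119, 0.0], [-0.008, -0.158, 0.0]], "delta_rot": [[0, 0, -0.004], [0, 0, -0.008], [0, 0, -0.0119], [0, 0, -0.0159]]}
[ 434.57 -241.98   52.02    3.05]
{"offset": [[-0.0, -0.016, 0.0], [-0.001, -0.032, 0.0], [-0.001, -0.032, 0.0]], "delta_rot": [[0, 0, -0.0016], [0, 0, -0.0032], [0, 0, -0.0032]]}
[ 434.36 -245.82   52.02    3.08]
{"offset": [[0.0, -0.012, 0.0], [0.0, -0.023, 0.0], [0.0, -0.023, 0.0]], "delta_rot": [[0, 0, -0.0012], [0, 0, -0.0024], [0, 0, -0.0024]]}
[ 434.17 -248.57   52.02    3.09]
```

Call:
{"method": "send_rows", "body": {"offset": [[-0.001,-0.04,0.0],[-0.002,-0.079,0.0],[-0.005,-0.119,0.0],[-0.008,-0.158,0.0]], "delta_rot": [[0,0,-0.004],[0,0,-0.008],[0,0,-0.0119],[0,0,-0.0159]]}}

```text
time: 46.02
tool_pos: [434.6, -242.0, 52.0]
tcp_rot: [3.142, -0.0, 3.057]
contact_force: [0.5, 1.4, -0.3]
grip_width: 32.9
finger_force: 0.4
```

Call:
{"method": "send_rows", "body": {"offset": [[0,-0.016,0.0],[-0.001,-0.032,0.0],[-0.001,-0.032,0.0]], "delta_rot": [[0,0,-0.0016],[0,0,-0.0032],[0,0,-0.0032]]}}

```text
time: 46.4
tool_pos: [434.4, -246.0, 52.0]
tcp_rot: [-3.141, 0.0, 3.075]
contact_force: [0.7, 0.4, -0.8]
grip_width: 33.4
finger_force: 0.0
```

Call:
{"method": "send_rows", "body": {"offset": [[0.0,-0.012,0.0],[0.0,-0.023,0.0],[0.0,-0.023,0.0]], "delta_rot": [[0,0,-0.0012],[0,0,-0.0024],[0,0,-0.0024]]}}

```text
time: 46.78
tool_pos: [434.5, -246.7, 51.9]
tcp_rot: [3.139, 0.0, 3.09]
contact_force: [4.2, 9.3, 2.3]
grip_width: 33.3
finger_force: 4.7
```

Call:
{"method": "send_rows", "body": {"offset": [[0,-0.008,0],[0,-0.008,0],[0,0.03,0],[0,0.06,0],[0,0.06,0]], "delta_rot": [[0,0,0],[0,0,0],[0,0,0],[0,0,0],[0,0,0]]}}

```text
time: 47.4
tool_pos: [434.5, -241.4, 52.1]
tcp_rot: [-3.141, 0.0, 3.09]
contact_force: [0.0, 0.2, -0.1]
grip_width: 33.3
finger_force: 0.0
```

Call:
{"method": "send_rows", "body": {"offset": [[0,0,-0.15],[0,0,-0.35],[0,0,-0.6],[0,0,-0.9]], "delta_rot": [[0,0,0],[0,0,0],[0,0,0],[0,0,0]]}}

```text
time: 47.9
tool_pos: [434.1, -241.5, 160.6]
tcp_rot: [3.141, -0.001, 3.09]
contact_force: [-0.0, -0.7, -0.0]
grip_width: 32.8
finger_force: 0.0
```

Call:
{"method": "send_rows", "body": {"offset": [[0.4,-0.05,-0.3],[0.8,-0.1,-0.6],[1.0,-0.1,-0.9],[1.0,-0.1,-0.9],[1.0,-0.1,-0.9]], "delta_rot": [[0,0,0.025],[0,0,0.05],[0,0,0.075],[0,0,0.1],[0,0,0.1]]}}

```text
time: 48.52
tool_pos: [313.8, -247.5, 268.4]
tcp_rot: [-3.141, 0.001, 2.462]
contact_force: [1.2, 0.3, -0.2]
grip_width: 33.1
finger_force: 0.0
```

```bash
python3 - <<'E'
from h import *
p,r=pose(); print(p.round(1),r.as_euler('xyz').round(2))
a=optics.capture('wrist')[:240,:,::-1]
b=optics.capture('top')[170:320,300:450,::-1]
s=optics.capture('scene')[120:260,80:220,::-1]
cv2.imwrite('pics/f.png',np.vstack([cv2.resize(a,(640,300)),np.hstack([cv2.resize(b,(320,290),interpolation=2),cv2.resize(s,(320,290),interpolation=2)])]))
k=optics.get_calibration('top')
for n in('bar_knob','bar_hinge'): print([atz(k,d['uv'],80 if 'knob' in n else 30).round(1) for d in finder.pinpoint(n,'top')])
E
```

```text
[ 313.8 -247.5  268.4] [-3.14  0.    2.46]
[array([ 433.2, -242.2,   80. ]), array([756.9, 102.2,  80. ])]
[array([ 619.8, -260.4,   30. ])]
```

View pics/f.png

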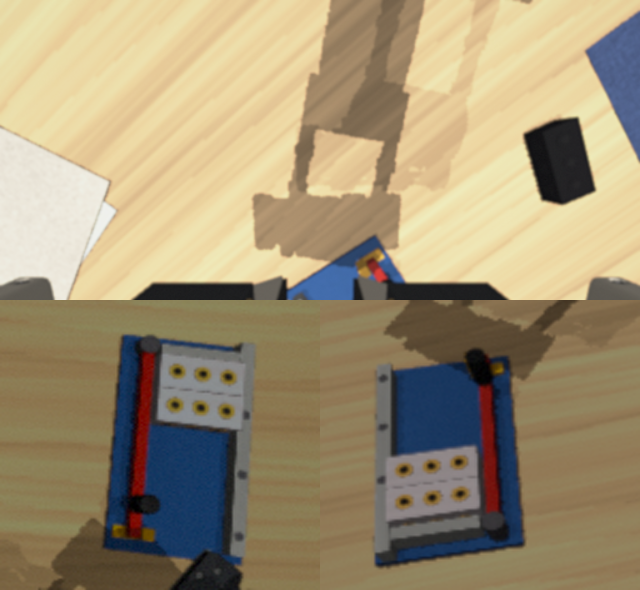

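The final picture shows both blocks tight in the corner and flush to the fence, with the red bar shut in its yellow catch and the arm clear.

```bash
python3 -c "
from plant import ticket; print(ticket.close_job())"
```

```text
the job is handed in; nothing more can be done
None
```

The job is handed in: both valve blocks on the mat were set tight in the fence corner and flush to the long fence, the red bar is shut in its yellow catch, and the carton, mug and wrench were not touched.

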